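Go/no-go check of turned bushings

ROBOT

A 6-joint arm with a two-finger parallel gripper is mounted at the origin on a cart in front of the work surface, level with it; the furniture and walls round the work are solid. World frame = base frame: x ahead of the robot, y to its left, z up, the work surface at z = 0. Lengths are in mm, angles in rad, forces in N, time in s.
With the tool pointing down it reaches from about 350 to 975 mm from the base axis. Payload 7.1 kg.
Tool frame: the origin (TCP) lies between the finger pads; the fingertips stand 25 mm ahead of it and the grasp point (between the pads) lies 6 mm ahead of it; x points along the fingers, y is the direction in which the jaws open and shut, and the axes are right-handed (so a half turn about x gives the same grasp; the last joint's range is limited). The gripper opens to 88 mm and grips with 3 to 60 N. Pads are 20 mm wide; open, the fingers measure 115 mm over their backs; the gripper's body (75 mm by 178 mm) begins 61 mm behind the grasp point.
Start: joints at [-1.231, 0.423, 1.63, -0, 1.089, -0.019], TCP at [219.486, -585.176, 247.675] pointing down, gripper open.
Joint ranges: [-3, 3], [-0.9, 2.11], [0.09, 2.58], [-1.31, 4.45], [0.11, 2.69], [-2.54, 2.54]. Speed limits (rad/s): [2.39, 2.39, 3.01, 3.14, 3.14, 3.14].

INTERFACE

Orientations are given as a 3x3 rotation matrix whose columns are the frame's x, y, z axes.
In Python, from workcell import state, camera, camera_info, job_done, spot_in gives the robot as it stands. The module is installed in compiled form; this text tells all that it offers.
- The arm moves only by the tool carry_out, never from a script. Its argument "motion" is a list of rows, each an object with "hand": the closure, from 0 (fully open) to 1 (shut); "translation": the shift along the tool's x, y, z in m, a list of three; "rotation": the turn, a rotation vector about the tool's x, y, z in degrees, a list of three. A call has 1 to 20 rows; each row is the pose to reach, as a shift and turn from the pose commanded when the call began, along the tool's axes at that moment; what a row does not reach only later rows make up. A row lasts 1/10 s, in which the tool goes at most 50 mm and 8.59 degrees, less where a joint would pass 70% of its speed; a pose out of reach is approached as far as the arm can. A call with a gripper value outside its range is refused whole. The fingers move at their own pace and stop on an object; "newtons" is the grip in N (left out, the last holds). Time passes only in rows, so rows that repeat a pose let the fingers close. It gives the time, the measured TCP pose, the force and the opening at its end, in the units of the state.
- state(): the state, without advancing time (a new reading comes with each control period).
- camera(name): name is "scene" or "top"; returns the picture (420x560x3 uint8, blue, green, red); there is no depth.
- camera_info(name): a dict with "fx", "fy", "cx", "cy" (pixels), "extrinsics" (4x4, takes a point from camera to world coordinates). Camera axes: x right, y up, looking along -z (the intrinsics and any distortion apply to the point x, -y, -z); pixel columns grow to the right and rows downward; lengths in mm; the calibration is good to about 2 mm. A picture is of the moment at which its call begins. camera_info takes no time and is no camera call.
- job_done(): hands the job in, once; it reports no verdict.
Trained networks look in the newest picture that a camera, given by its name, has taken for a name from the list of things; names that differ only in an ending like _2 or _b are one class to them, and where a whole thing is asked for, a point or a joint stands for the part that bears it (a point fixed in the world has none). Each returns a list of dicts, best first, with "score" (0 to 1); they miss things now and then, are a little off and sometimes report something else, mostly with a low value. They report only what shows in the picture. A call takes as long as a camera call. They do not tell look-alikes from the thing itself.
- spot_in(camera, name): "uv" ([column, row] in pixels, amid what is visible of it).
The state is a dict: "t": time; "qpos": joint angles; "dq": joint speeds; "joint_torque": joint torques, N m; "tool_pos": TCP position; "eef_rot": TCP orientation; "ft_force": force on the tool from outside, world axes, zero at the start; "wrist_torque": the same for the moment, N m; "grip_width": opening from 0.0 (shut) to 1.0 (fully open).
Only numpy, scipy, OpenCV 4.12 (cv2) and the standard library are available. Lean on these libraries where they do the work, as an engineer would, in place of code of your own. Each camera call takes 0.05 s, during which the arm holds its last target.

TASK

Check the batch of bushings on the cork mat, working from left to right: pull the long domed go gauge out of its cup and push it fully home in every bushing, one after the other, then take the disc-topped no-go gauge and try it upright and centred in every bushing in the same order, with a gentle but definite push that a sound bore must refuse; hold every try of either gauge for about half a second. Stand each bushing that lets the no-go gauge in, and only those, upright in the wooden reject tray; leave the sound ones standing on the mat, put both gauges back tip down in the cups of the stand, and leave the other things on the desk alone.

Things in the scene. Friction and masses are not known exactly. Their poses are not given: they have to be found in the camera images.
- bushing_1: loose aluminium bushing, leftmost possible place on the mat (may be absent): upright tube 46 mm across, 40 mm tall, on a 58 mm flange 6 mm thick; 0.3 kg. Vertical through bore on its axis: 24 mm if sound, 31 mm if worn (the gauge or a look tells which). Origin at the centre of its underside, z up the bore; the mouth is 40 mm above the origin.
- bushing_1_centre (a point): centre of bushing_1, on the bore axis, half-way up (20 mm above its underside); the plain 46 mm body above the flange is the place to grip
- bushing_2: loose aluminium bushing, second place on the mat (may be absent): upright tube 46 mm across, 40 mm tall, on a 58 mm flange 6 mm thick; 0.3 kg. Vertical through bore on its axis: 24 mm if sound, 31 mm if worn (the gauge or a look tells which). Origin at the centre of its underside, z up the bore; the mouth is 40 mm above the origin.
- bushing_2_centre (a point): centre of bushing_2, on the bore axis, half-way up (20 mm above its underside); the plain 46 mm body above the flange is the place to grip
- bushing_3: loose aluminium bushing, third place on the mat (may be absent): upright tube 46 mm across, 40 mm tall, on a 58 mm flange 6 mm thick; 0.3 kg. Vertical through bore on its axis: 24 mm if sound, 31 mm if worn (the gauge or a look tells which). Origin at the centre of its underside, z up the bore; the mouth is 40 mm above the origin.
- bushing_3_centre (a point): centre of bushing_3, on the bore axis, half-way up (20 mm above its underside); the plain 46 mm body above the flange is the place to grip
- bushing_4: loose aluminium bushing, rightmost possible place on the mat (may be absent): upright tube 46 mm across, 40 mm tall, on a 58 mm flange 6 mm thick; 0.3 kg. Vertical through bore on its axis: 24 mm if sound, 31 mm if worn (the gauge or a look tells which). Origin at the centre of its underside, z up the bore; the mouth is 40 mm above the origin.
- bushing_4_centre (a point): centre of bushing_4, on the bore axis, half-way up (20 mm above its underside); the plain 46 mm body above the flange is the place to grip
- go_gauge_tip (a point): tip centre of the go gauge, z from tip to handle. Loose steel plug gauge, 136 mm, 0.12 kg: plug 21 mm across and 30 mm long with 3 mm bevelled tip, then a 36 mm collar 5 mm thick, then the handle. Fully in, the collar rests on the bushing and the tip is 10 mm above its underside.
- go_gauge_handle (a point): middle of the go gauge's round handle, on the axis, 80 mm from the tip: 22 mm across, from 35 to 125 mm from the tip, then an 11 mm dome. At the start the gauge stands tip down in one of the stand's two cups (which one varies), handle up.
- nogo_gauge_tip (a point): tip centre of the no-go gauge, z from tip to handle. Loose steel plug gauge, 113 mm, 0.12 kg: plug 27 mm across and 12 mm long with 3 mm bevelled tip, then a 36 mm collar 5 mm thick, then the handle. A sound bore stops it at the mouth (the bevel dips in up to 2 mm); a worn one lets it in 12 mm to the collar.
- nogo_gauge_handle (a point): middle of the no-go gauge's round handle, on the axis, 62 mm from the tip: 22 mm across, from 17 to 107 mm from the tip, then a flat 32 mm disc 6 mm thick. At the start the gauge stands tip down in the other cup of the stand, handle up.
- stand: fixed wooden gauge stand, 70 x 160 x 60 mm, with two round upright cups 41 mm across and 50 mm deep, centred 40 mm either side (+y and -y in its own frame) of its origin. Origin at the centre of its underside; cup floor 10 mm up.
- mat: fixed cork mat 180 x 560 mm (x, y), 3 mm thick, on which the bushings stand in a row along its y axis, at about y = +195, +65, -65, -195 mm (left to right as the robot sees them). Origin at the centre of its underside.
- tray: fixed wooden reject tray 100 x 170 mm (x, y), walls 5 mm thick and 14 mm high, inner floor 5 mm up: room for two bushings side by side along y, 40 mm either side of the centre. Origin at the centre of its underside.
- candle_jar: bystander: small white candle jar, 51 mm, origin under its centre
- usb_stick: bystander: black memory stick, 54 x 18 x 8 mm, origin under its centre
- votive_white: bystander: fluted white tea-light cup, 58 mm wide, 62 mm tall, origin under its centre
Not all that is in view belongs to the job. Leave any blue or green look-alike of the bushing_1 alone. Leave any red look-alike of the part that bears nogo_gauge_tip alone.

How it is judged:
By the outcome, as a careful person would: the job done as asked, in the order asked, and still so for the second after the job is handed in, with the robot touching nothing.
Of bushing_1, bushing_2, bushing_3, bushing_4 only 3 to 4 are there at a start; the rules pass over those that are not, and their reading is None.
At some moment in a run one of bushing_1, bushing_2, bushing_3, bushing_4 may be knocked a few centimetres aside while the robot is not near it.
It also fails if it takes over 210 s, if anything falls off the work surface, if the arm or the gripper's body presses on something with over 40 N, if the wrist force passes 120 N, or if a joint passes its speed limit or range.

## Working session

There is one attempt and no reset: what is moved stays moved. The work goes in short steps, Python scripts to look and compute and a tool call to move; the robot and the scene stay as the last step left them, time stands still between calls to the robot, and variables do not carry over. Pictures are saved under pics/ and viewed, and the job is handed in when it is done.

Besides the shell and the picture viewer there is one more tool, called after "Call:" as a command line: name --argument value ..., lists and objects as JSON in quotes. carry_out: Moves the arm, as the interface text tells. Its arguments: {"type":"object","properties":{"motion":{"type":"array"},"newtons":{"type":"number"}},"required":["motion"]}

```bash
mkdir -p pics; python3 - <<'E'
from workcell import *
import cv2,numpy as np
for n in ("scene","top"):
    cv2.imwrite(f"pics/{n}0.png",camera(n)); i=camera_info(n); print(n,{k:np.round(v,3).tolist() for k,v in i.items()})
    for o in ("bushing_1","go_gauge_handle","nogo_gauge_handle","stand","tray","mat"):
        print(o,[(np.round(d["uv"],1).tolist(),round(d["score"],2)) for d in spot_in(n,o)])
s=state();print(s)
E
```

```text
scene {'fx': 427.014, 'fy': 427.014, 'cx': 283.438, 'cy': 212.803, 'extrinsics': [[-0.794, 0.387, -0.469, 33.229], [-0.608, -0.515, 0.605, 615.814], [-0.007, 0.765, 0.644, 784.191], [0.0, 0.0, 0.0, 1.0]]}
bushing_1 [([307.7, 325.1], 0.94), ([347.6, 217.8], 0.84), ([244.1, 368.5], 0.8), ([282.4, 263.8], 0.75), ([249.6, 296.2], 0.66)]
go_gauge_handle [([199.5, 234.2], 0.85), ([177.3, 253.3], 0.49)]
nogo_gauge_handle [([175.3, 251.2], 0.89), ([137.4, 249.1], 0.75)]
stand [([188.6, 264.5], 0.76)]
tray [([273.6, 195.3], 0.85)]
mat [([285.8, 277.8], 0.8), ([198.2, 231.7], 0.63)]
top {'fx': 512.924, 'fy': 512.924, 'cx': 276.924, 'cy': 202.789, 'extrinsics': [[-0.005, 0.996, -0.088, 436.723], [-1.0, -0.005, -0.004, -37.292], [-0.004, 0.088, 0.996, 1462.036], [0.0, 0.0, 0.0, 1.0]]}
bushing_1 [([207.3, 283.8], 0.83), ([249.9, 236.5], 0.62), ([153.5, 273.8], 0.61), ([332.5, 238.7], 0.59), ([201.7, 233.6], 0.52)]
go_gauge_handle [([211.5, 168.5], 0.73)]
nogo_gauge_handle [([182.8, 171.8], 0.59), ([170.5, 131.5], 0.56)]
stand [([197.8, 172.1], 0.7)]
tray [([324.1, 164.7], 0.9)]
mat [([270.8, 233.1], 0.7)]
{'t': 0.7, 'qpos': array([-1.23097266e+00,  4.23050232e-01,  1.62988060e+00, -7.48713230e-06,
        1.08861914e+00, -1.90248592e-02]), 'dq': array([-9.33587171e-04, -1.65335953e-03, -2.40928266e-05,  1.67043210e-03,
       -1.22344723e-03,  1.35396737e-03]), 'joint_torque': array([-1.41481931e-03, -5.44418907e+01, -2.74000669e+01,  6.45227870e-02,
        1.68293022e-02,  3.26846177e-06]), 'tool_pos': array([ 219.50312083, -585.17907474,  247.71379886]), 'eef_rot': array([[ 7.97333724e-06,  3.51199588e-01, -9.36300619e-01],
       [-4.24542149e-05, -9.36300618e-01, -3.51199588e-01],
       [-9.99999999e-01,  4.25501405e-05,  7.44446218e-06]]), 'ft_force': array([-0.96629882,  0.18693699, -0.09030884]), 'wrist_torque': array([-0.02119463,  0.00048479,  0.03295687]), 'grip_width': 0.9997440499230581}
```

```bash
python3 - <<'E'
import cv2
a=cv2.imread("pics/scene0.png");cv2.imwrite("pics/s1.png",cv2.resize(a[170:420,110:440],None,fx=2.4,fy=2.4,interpolation=3))
a=cv2.imread("pics/top0.png");cv2.imwrite("pics/t1.png",cv2.resize(a[100:320,110:400],None,fx=2.7,fy=2.7,interpolation=3))
E
```

```text
(no output)
```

View pics/scene0.png

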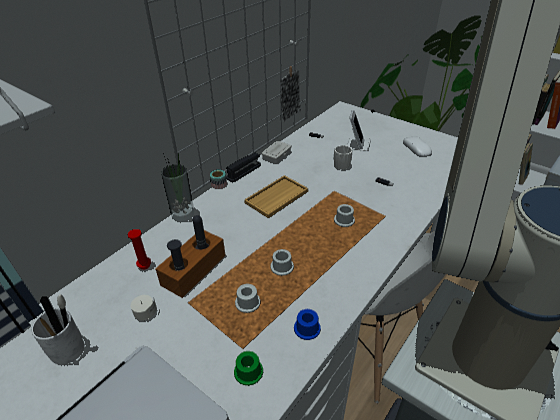

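View pics/top0.png

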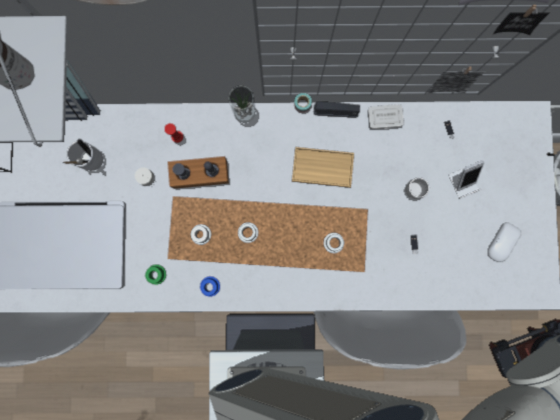

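View pics/s1.png

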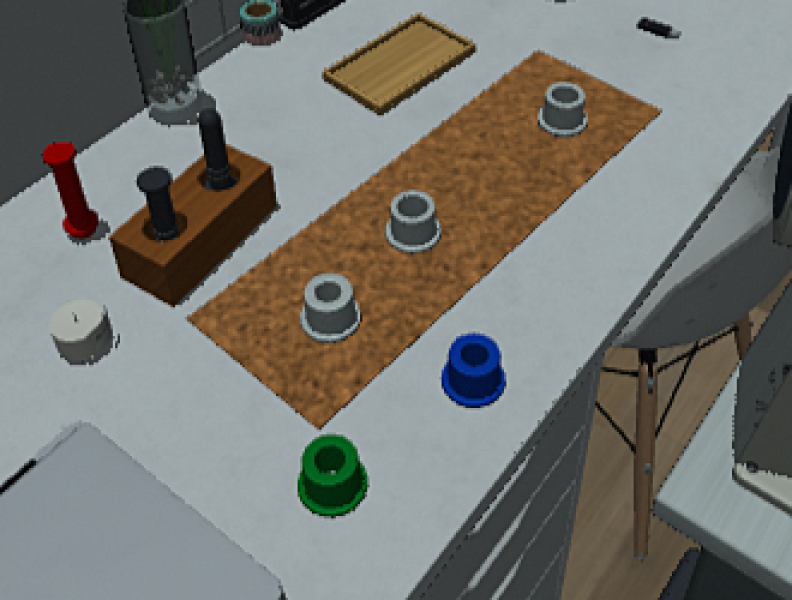

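View pics/t1.png

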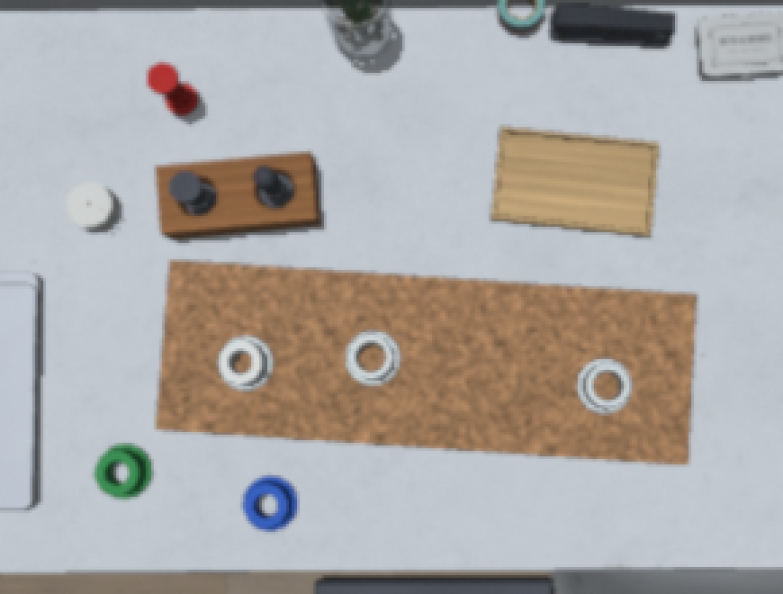

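Scene: three silver bushings on the mat, at scene pixels (247,297), (282,262) and (345,214) and top pixels (200,234), (248,232) and (334,243). These are places 1, 2 and 4. The green one at (155,274) and the blue one at (209,286) in the top view are decoys. The dark gauges in the stand are the domed go gauge at scene (199,230) and the disc-topped no-go gauge at (175,253). The red one at (139,249) is a decoy. The crops above confirm all of this.

Next I measure positions precisely by silhouette fitting.

```bash
cat > h.py <<'E'
from workcell import *
import cv2,numpy as np
from scipy.optimize import minimize
I={n:camera_info(n) for n in("scene","top")}
def proj(n,P):
    i=I[n];E=np.array(i["extrinsics"]);P=np.atleast_2d(P)
    c=(P-E[:3,3])@E[:3,:3]
    return np.c_[i["cx"]+i["fx"]*c[:,0]/-c[:,2], i["cy"]-i["fy"]*c[:,1]/-c[:,2]]
def back(n,uv,z):
    i=I[n];E=np.array(i["extrinsics"])
    d=E[:3,:3]@np.array([(uv[0]-i["cx"])/i["fx"],-(uv[1]-i["cy"])/i["fy"],-1])
    return E[:3,3]+d*(z-E[2,3])/d[2]
A=np.linspace(0,2*np.pi,48,endpoint=False)
def ring(x,y,z,r): return np.c_[x+r*np.cos(A),y+r*np.sin(A),np.full(48,z)]
def hulls(n,parts,x,y):
    return [cv2.convexHull(proj(n,np.vstack([ring(x,y,z,r) for z,r in p])).astype(np.float32)) for p in parts]
def mask(n,parts,x,y,shape=(420,560),S=8,o=(0,0)):
    m=np.zeros((shape[0]*S,shape[1]*S),np.uint8)
    for h in hulls(n,parts,x,y):
        cv2.fillConvexPoly(m,np.round(((h-np.float32(o)+.5)*S-.5)*16).astype(np.int32),255,shift=4)
    return cv2.resize(m,shape[::-1],interpolation=cv2.INTER_AREA)/255.
def bush(z0): return [[(z0,29),(z0+6,29)],[(z0,23),(z0+40,23)]]
def bright(img):   # silver/wood-free: low saturation vs cork
    im=img.astype(float); return im[...,0]/(im[...,2]+1)   # B/R : cork small, silver ~1
def fitbush(n,img,uv,z0=3.0):
    x,y=back(n,uv,z0+20)[:2]
    u,v=np.round(uv).astype(int);w=32
    o=(u-w,v-w);c=np.clip((bright(img)[v-w:v+w,u-w:u+w]-.5)/.35,0,1)
    def cost(p):
        m=mask(n,bush(z0),p[0],p[1],(2*w,2*w),8,o)
        # ignore the bore interior
        b=mask(n,[[(z0+40,16)]],p[0],p[1],(2*w,2*w),8,o)
        d=mask(n,bush(z0),x,y,(2*w,2*w),1,o)
        k=cv2.dilate((d>0).astype(np.uint8),np.ones((13,13)))>0
        return (((m-c)**2)*(1-b))[k].sum()
    best=min(((cost((x+a,y+b)),x+a,y+b) for a in np.arange(-15,16,5) for b in np.arange(-15,16,5)))
    r=minimize(cost,best[1:],method="Nelder-Mead",options=dict(initial_simplex=[best[1:],(best[1]+3,best[2]),(best[1],best[2]+3)],xatol=.1,fatol=.01))
    return r.x,r.fun
E
python3 - <<'E'
from h import *
s=cv2.imread("pics/scene0.png");t=cv2.imread("pics/top0.png")
for a,b in (((247,297),(200,234)),((282,262),(248,232)),((345,214),(334,243))):
    for n,i,uv in(("scene",s,a),("top",t,b)):
        x,f=fitbush(n,i,uv);print(n,np.round(x,1),round(f,1))
# stand top corners / tray corners (rough)
for uv in((158,228+0),): pass
print("go top dome: ",[np.round(back(n,uv,146),1) for n,uv in(("scene",(198,214)),("top",(207,163)))])
def show(n,img,f,items,box,sc):
    im=cv2.resize(img,None,fx=sc,fy=sc,interpolation=cv2.INTER_NEAREST)
    for parts,x,y in items:
        for h in hulls(n,parts,x,y): cv2.polylines(im,[np.round((h+.5)*sc).astype(int)],True,(0,0,255))
    x0,y0,x1,y1=[k*sc for k in box];cv2.imwrite(f,im[y0:y1,x0:x1])
show("top",t,"pics/stand_t.png",[],(155,110,355,200),4)
show("scene",s,"pics/stand_s.png",[],(120,170,320,310),4)
E
```

```text
scene [475.2 182.8] 11.4
top [477.3 185.2] 33.7
scene [480.   48.7] 10.6
top [482.   51.3] 36.4
scene [ 449.  -194.8] 42.5
top [ 451.7 -191.3] 35.1
go top dome:  [array([653.3, 139.1, 146. ]), array([657.5, 148.3, 146. ])]
```

View pics/stand_t.png

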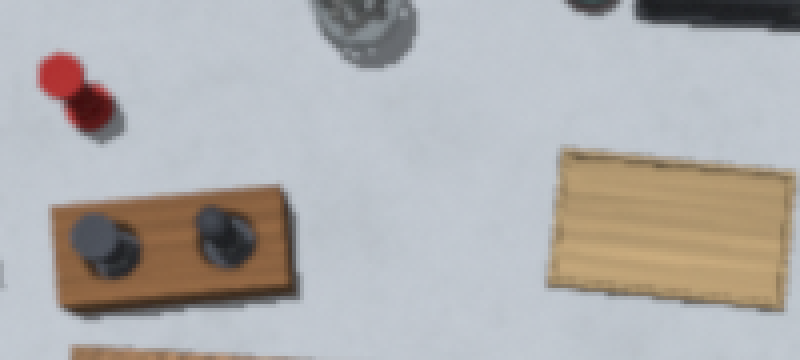

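View pics/stand_s.png

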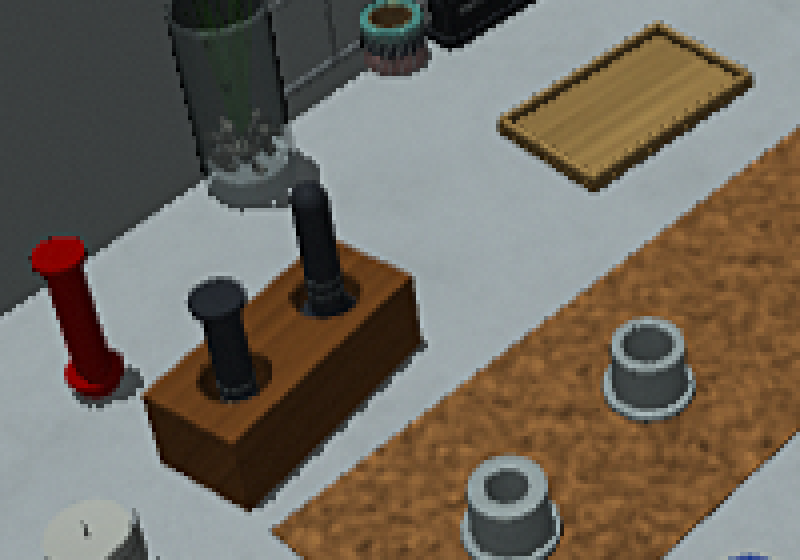

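```bash
python3 - <<'E'
from h import *
s=cv2.imread("pics/scene0.png");t=cv2.imread("pics/top0.png")
T=lambda u,v:(155+u/4-.5,110+v/4-.5); S=lambda u,v:(120+u/4-.5,170+v/4-.5)
print("stand top corners",[np.round(back("top",T(*p),60)[:2],0).tolist() for p in((50,207),(282,186),(292,290),(62,305))])
print("stand scene",[np.round(back("scene",S(*p),60)[:2],0).tolist() for p in((145,398),(412,275),(237,438))])
print("tray top",[np.round(back("top",T(*p),14)[:2],0).tolist() for p in((562,149),(797,170),(784,309),(548,286))])
print("tray scene",[np.round(back("scene",S(*p),14)[:2],0).tolist() for p in((500,125),(658,25),(750,75),(593,182))])
print("red base",back("top",T(90,105),10)[:2],"vase",back("top",T(370,40),5)[:2])
# gauge silhouettes: dark mask
def fit(n,img,parts,x0,z0):
    g=img.astype(float)
    c=((g.max(2)<95)&(g[...,2]-g[...,0]<25)).astype(float)
    m0=mask(n,parts,*x0,S=1);k=cv2.dilate((m0>0).astype(np.uint8),np.ones((9,9)))>0
    uv=proj(n,[x0[0],x0[1],100])[0]
    o=(int(uv[0])-30,int(uv[1])-35);sl=np.s_[o[1]:o[1]+64,o[0]:o[0]+64]
    f=lambda p:((mask(n,parts,p[0],p[1],(64,64),8,o)-c[sl])**2)[k[sl]].sum()
    r=minimize(f,x0,method="Nelder-Mead",options=dict(initial_simplex=[x0,(x0[0]+6,x0[1]),(x0[0],x0[1]+6)],xatol=.1,fatol=.01))
    return np.round(r.x,1),round(r.fun,1)
# upper parts only (above stand)
go=[[(80,11),(135,11),(142,8.5),(146,1)]]; ng=[[(70,11),(117,11)],[(117,16),(123,16)]]
print("go back",back("scene",S(310,200),138),back("top",T(210,216),142))
print("ng back",back("scene",S(217,297),123),back("top",T(95,236),123))
for n,i in(("scene",s),("top",t)):
    print(n,"go",fit(n,i,go,(655,144),0),"ng",fit(n,i,ng,(645,225),0))
E
```

```text
stand top corners [[677.0, 271.0], [691.0, 111.0], [619.0, 104.0], [609.0, 262.0]]
stand scene [[672.0, 269.0], [621.0, 103.0], [608.0, 258.0]]
tray top [[725.0, -85.0], [709.0, -252.0], [609.0, -241.0], [626.0, -74.0]]
tray scene [[717.0, -83.0], [701.0, -251.0], [607.0, -241.0], [623.0, -73.0]]
red base [760.01898302 254.40373648] vase [807.68571861  53.25783003]
go back [648.56793506 148.28617536 138.        ] [656.80966355 148.86412172 142.        ]
ng back [644.16492926 226.02418468 123.        ] [647.07925213 227.34507953 123.        ]
scene go (array([642.4, 153.4]), np.float64(126.4)) ng (array([643.1, 227.2]), np.float64(63.5))
top go (array([648.6, 143.9]), np.float64(68.8)) ng (array([640.7, 220.1]), np.float64(47.8))
```

Call:
carry_out --motion '[{"hand": 0, "translation": [0, -0.5347, -0.6609], "rotation": [-69.44, 0, 0]}, {"hand": 0, "translation": [0, -0.5347, -0.6609], "rotation": [-69.44, 0, 0]}, {"hand": 0, "translation": [0, -0.5347, -0.6609], "rotation": [-69.44, 0, 0]}, {"hand": 0, "translation": [0, -0.5347, -0.6609], "rotation": [-69.44, 0, 0]}, {"hand": 0, "translation": [0, -0.5347, -0.6609], "rotation": [-69.44, 0, 0]}, {"hand": 0, "translation": [0, -0.5347, -0.6609], "rotation": [-69.44, 0, 0]}, {"hand": 0, "translation": [0, -0.5347, -0.6609], "rotation": [-69.44, 0, 0]}, {"hand": 0, "translation": [0, -0.5347, -0.6609], "rotation": [-69.44, 0, 0]}, {"hand": 0, "translation": [0, -0.5347, -0.6609], "rotation": [-69.44, 0, 0]}, {"hand": 0, "translation": [0, -0.5347, -0.6609], "rotation": [-69.44, 0, 0]}, {"hand": 0, "translation": [0, -0.5347, -0.6609], "rotation": [-69.44, 0, 0]}, {"hand": 0, "translation": [0, -0.5347, -0.6609], "rotation": [-69.44, 0, 0]}, {"hand": 0, "translation": [0, -0.5347, -0.6609], "rotation": [-69.44, 0, 0]}, {"hand": 0, "translation": [0, -0.5347, -0.6609], "rotation": [-69.44, 0, 0]}, {"hand": 0, "translation": [0, -0.5347, -0.6609], "rotation": [-69.44, 0, 0]}, {"hand": 0, "translation": [0, -0.5347, -0.6609], "rotation": [-69.44, 0, 0]}, {"hand": 0, "translation": [0, -0.5347, -0.6609], "rotation": [-69.44, 0, 0]}, {"hand": 0, "translation": [0, -0.5347, -0.6609], "rotation": [-69.44, 0, 0]}, {"hand": 0, "translation": [0, -0.5347, -0.6609], "rotation": [-69.44, 0, 0]}, {"hand": 0, "translation": [0, -0.5347, -0.6609], "rotation": [-69.44, 0, 0]}]'

```text
t: 2.7
tool_pos: [649.9, 146.7, 247.4]
eef_rot: [[-0.001, 1.0, -0.0], [-0.001, -0.0, -1.0], [-1.0, -0.001, 0.001]]
ft_force: [-0.1, -0.6, 0.7]
grip_width: 1.001
```

Call:
carry_out --motion '[{"hand": 0, "translation": [0.04, 0, 0], "rotation": [0, 0, 0]}, {"hand": 0, "translation": [0.08, 0, 0], "rotation": [0, 0, 0]}, {"hand": 0, "translation": [0.12, 0, 0], "rotation": [0, 0, 0]}, {"hand": 0, "translation": [0.1515, 0, 0], "rotation": [0, 0, 0]}, {"hand": 0, "translation": [0.1515, 0, 0], "rotation": [0, 0, 0]}, {"hand": 0, "translation": [0.1515, 0, 0], "rotation": [0, 0, 0]}]'

```text
t: 3.3
tool_pos: [650.4, 146.4, 96.7]
eef_rot: [[-0.001, 1.0, -0.001], [-0.0, -0.001, -1.0], [-1.0, -0.001, 0.0]]
ft_force: [-0.6, 0.2, 0.4]
grip_width: 0.997
```

```bash
python3 - <<'E'
from h import *
s=camera("scene");t=camera("top")
cv2.imwrite("pics/g1.png",np.hstack([cv2.resize(s[170:310,110:250],(560,560)),cv2.resize(t[130:200,150:230],None,fx=5,fy=5)[:, :400].copy() if 0 else cv2.resize(t[120:200,160:200+0+0+40],(240,560)) if 0 else cv2.resize(t[120:260,150:210],(240,560))]))
print(state()["tool_pos"],state()["ft_force"])
E
```

```text
[651.9078402  147.16724415  98.60331783] [ 0.58267885 -0.03119022  1.0024324 ]
```

View pics/g1.png

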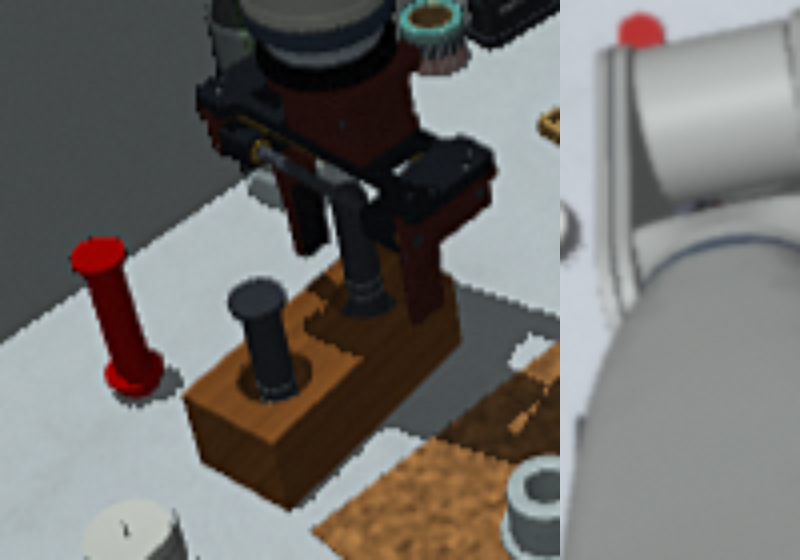

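The domed go gauge stands between the open fingers, at about (355,230) in the crop. Closing.

Call:
carry_out --motion '[{"hand": 1, "translation": [0, 0, 0], "rotation": [0, 0, 0]}, {"hand": 1, "translation": [0, 0, 0], "rotation": [0, 0, 0]}, {"hand": 1, "translation": [0, 0, 0], "rotation": [0, 0, 0]}, {"hand": 1, "translation": [0, 0, 0], "rotation": [0, 0, 0]}, {"hand": 1, "translation": [0, 0, 0], "rotation": [0, 0, 0]}, {"hand": 1, "translation": [0, 0, 0], "rotation": [0, 0, 0]}, {"hand": 1, "translation": [0, 0, 0], "rotation": [0, 0, 0]}, {"hand": 1, "translation": [0, 0, 0], "rotation": [0, 0, 0]}, {"hand": 1, "translation": [0, 0, 0], "rotation": [0, 0, 0]}, {"hand": 1, "translation": [0, 0, 0], "rotation": [0, 0, 0]}]' --newtons 40

```text
t: 4.4
tool_pos: [650.9, 147.6, 96.2]
eef_rot: [[0.001, 1.0, 0.0], [0.0, 0.0, -1.0], [-1.0, 0.001, -0.0]]
ft_force: [2.4, 0.0, -1.7]
grip_width: 0.243
```

```bash
python3 - <<'E'
from h import *
a=[]
for k in range(6): camera("scene"); s=state(); a.append(np.r_[s["tool_pos"],s["ft_force"],s["grip_width"]])
print(np.round(a,2))
E
```

```text
[[ 6.5090e+02  1.4758e+02  9.6160e+01  1.3000e+00  5.7000e-01 -1.9100e+00
   2.4000e-01]
 [ 6.5089e+02  1.4758e+02  9.6170e+01  2.3400e+00  1.0300e+00 -2.4300e+00
   2.5000e-01]
 [ 6.5085e+02  1.4758e+02  9.6170e+01  2.5600e+00  7.6000e-01 -2.7700e+00
   2.5000e-01]
 [ 6.5087e+02  1.4759e+02  9.6210e+01  2.5500e+00  1.0000e+00 -1.9500e+00
   2.5000e-01]
 [ 6.5089e+02  1.4760e+02  9.6220e+01  2.7100e+00  4.8000e-01 -2.4800e+00
   2.5000e-01]
 [ 6.5088e+02  1.4758e+02  9.6220e+01  2.1200e+00  5.3000e-01 -2.4300e+00
   2.5000e-01]]
```

Call:
carry_out --motion '[{"hand": 1, "translation": [-0.04, 0, 0], "rotation": [0, 0, 0]}, {"hand": 1, "translation": [-0.08, 0, 0], "rotation": [0, 0, 0]}, {"hand": 1, "translation": [-0.1, 0, 0], "rotation": [0, 0, 0]}, {"hand": 1, "translation": [-0.1, -0.045, -0.01], "rotation": [0, 0, 0]}, {"hand": 1, "translation": [-0.1, -0.09, -0.02], "rotation": [0, 0, 0]}, {"hand": 1, "translation": [-0.1, -0.135, -0.03], "rotation": [0, 0, 0]}, {"hand": 1, "translation": [-0.1, -0.1743, -0.0365], "rotation": [0, 0, 0]}, {"hand": 1, "translation": [-0.08, -0.1743, -0.0365], "rotation": [0, 0, 0]}, {"hand": 1, "translation": [-0.055, -0.1743, -0.0365], "rotation": [0, 0, 0]}, {"hand": 1, "translation": [-0.055, -0.1743, -0.0365], "rotation": [0, 0, 0]}, {"hand": 1, "translation": [-0.055, -0.1743, -0.0365], "rotation": [0, 0, 0]}, {"hand": 1, "translation": [-0.055, -0.1743, -0.0365], "rotation": [0, 0, 0]}]'

```text
t: 5.9
tool_pos: [476.9, 184.2, 152.0]
eef_rot: [[0.001, 1.0, -0.0], [0.0, -0.0, -1.0], [-1.0, 0.001, -0.0]]
ft_force: [0.2, 0.2, -1.0]
grip_width: 0.245
```

```bash
cat > look.py <<'E'
from h import *
import sys
def look(f,uvb,sc=6,gauge=None,top=False,xy=None,z0=3):
    s=camera("scene");st=state();print(np.round(np.r_[st["tool_pos"],st["ft_force"]],1),round(float(st["grip_width"]),3),"t",round(float(st["t"]),1))
    u,v=uvb;w,h=60,48;im=cv2.resize(s[v-h:v+h,u-w:u+w],None,fx=sc,fy=sc,interpolation=cv2.INTER_CUBIC)
    cv2.imwrite(f,im);return s
E
python3 - <<'E'
from look import *
s=look("pics/l1.png",(247,275))
print(fitbush("scene",s,(247,297)))
for a in((476.2,184,65),): print(proj("scene",a))
t=camera("top");cv2.imwrite("pics/l1t.png",t)
E
```

```text
[ 4.770e+02  1.842e+02  1.521e+02  4.000e-01 -3.000e-01 -1.000e+00] 0.246 t 6.0
(array([475.28759411, 182.60459659]), np.float64(77.68444745846539))
[[244.89568142 284.47209814]]
```

View pics/l1.png

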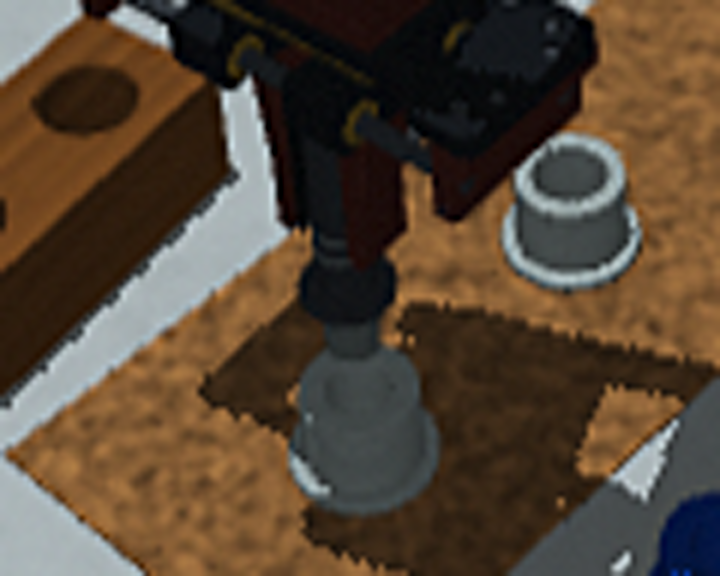

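View pics/l1t.png

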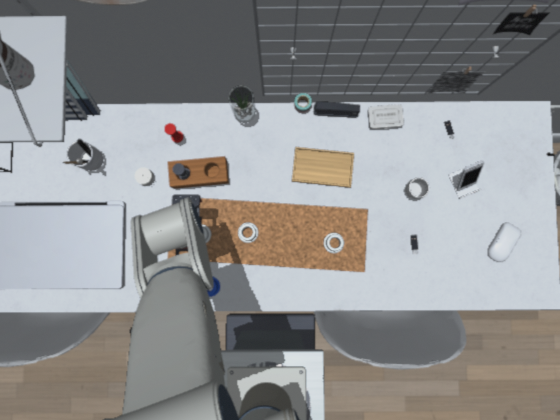

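```bash
python3 - <<'E'
from h import *
P=lambda p:np.round((proj("scene",p)-[187,227]+.5)*6,0).tolist()
x,y=477,184.2
print("collar",[ (h.reshape(-1,2)).tolist() for h in [np.array(P(ring(x,y,98.5,18)))[[0]]]])
for nm,z,r in(("collarT",101,18),("collarB",96,18),("tip",66,7.5)):
    q=np.array(P(ring(x,y,z,r)));print(nm,q.min(0),q.max(0))
s=cv2.imread("pics/l1.png")
for x,y,c in((477,184.2,(0,0,255)),):
    for z,r in((101,18),(96,18),(69,10.5),(66,7.5)):
        cv2.polylines(s,[np.array(P(ring(x,y,z,r))).astype(int)],True,c)
for z,r in((43,23),(3,29),(43,12)): cv2.polylines(s,[np.array(P(ring(475.2,182.7,z,r))).astype(int)],True,(0,255,0))
cv2.imwrite("pics/l1o.png",s)
E
```

```text
collar [[[304.0, 262.0]]]
collarT [291. 243.] [392. 319.]
collarB [292. 252.] [393. 329.]
tip [328. 330.] [369. 361.]
```

View pics/l1o.png

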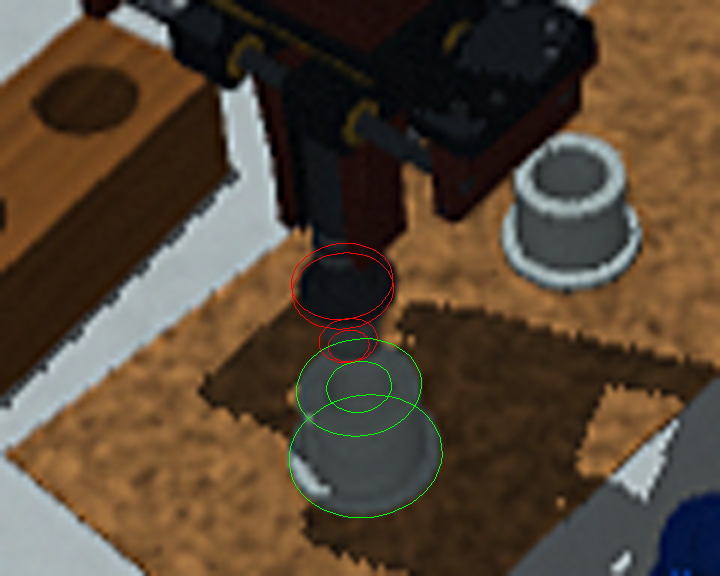

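Allowing for the scene camera's bias, the gauge tip lines up with bushing 1's bore. I'll insert in stages and watch the force.

Call:
carry_out --motion '[{"hand": 1, "translation": [0.012, 0, 0], "rotation": [0, 0, 0]}, {"hand": 1, "translation": [0.02, 0, 0], "rotation": [0, 0, 0]}, {"hand": 1, "translation": [0.025, 0, 0], "rotation": [0, 0, 0]}, {"hand": 1, "translation": [0.03, 0, 0], "rotation": [0, 0, 0]}, {"hand": 1, "translation": [0.03, 0, 0], "rotation": [0, 0, 0]}]'

```text
t: 6.5
tool_pos: [475.7, 183.9, 120.3]
eef_rot: [[-0.002, 1.0, -0.0], [-0.001, -0.0, -1.0], [-1.0, -0.002, 0.001]]
ft_force: [-0.3, 0.5, -1.7]
grip_width: 0.246
```

```bash
python3 - <<'E'
from look import *
s=look("pics/l2.png",(247,275))
print(fitbush("scene",s,(247,297)))
E
```

```text
[ 4.760e+02  1.840e+02  1.207e+02 -2.000e-01  4.000e-01 -1.100e+00] 0.246 t 6.5
(array([475.71592347, 182.04317043]), np.float64(68.96254814831329))
```

View pics/l2.png

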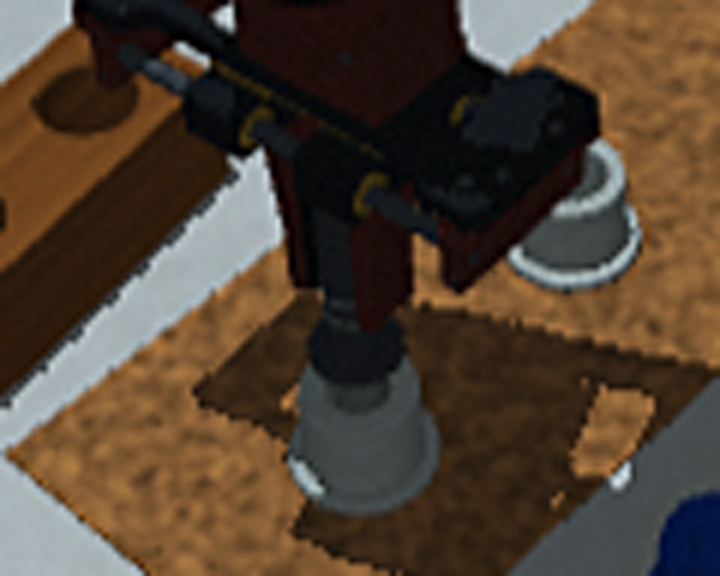

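Call:
carry_out --motion '[{"hand": 1, "translation": [0.008, 0, 0], "rotation": [0, 0, 0]}, {"hand": 1, "translation": [0.014, 0, 0], "rotation": [0, 0, 0]}, {"hand": 1, "translation": [0.019, 0, 0], "rotation": [0, 0, 0]}, {"hand": 1, "translation": [0.022, 0, 0], "rotation": [0, 0, 0]}, {"hand": 1, "translation": [0.023, 0, 0], "rotation": [0, 0, 0]}, {"hand": 1, "translation": [0.023, 0, 0], "rotation": [0, 0, 0]}, {"hand": 1, "translation": [0.023, 0, 0], "rotation": [0, 0, 0]}, {"hand": 1, "translation": [0.023, 0, 0], "rotation": [0, 0, 0]}]'

```text
t: 7.35
tool_pos: [476.0, 184.0, 98.9]
eef_rot: [[-0.0, 1.0, 0.0], [-0.0, 0.0, -1.0], [-1.0, -0.0, 0.0]]
ft_force: [-3.3, -1.5, 11.2]
grip_width: 0.241
```

Call:
carry_out --motion '[{"hand": 1, "translation": [0, 0, 0], "rotation": [0, 0, 0]}, {"hand": 1, "translation": [0, 0, 0], "rotation": [0, 0, 0]}, {"hand": 1, "translation": [0, 0, 0], "rotation": [0, 0, 0]}, {"hand": 1, "translation": [0, 0, 0], "rotation": [0, 0, 0]}, {"hand": 1, "translation": [0, 0, 0], "rotation": [0, 0, 0]}]'

```text
t: 7.85
tool_pos: [476.0, 184.0, 98.9]
eef_rot: [[-0.0, 1.0, -0.0], [-0.0, -0.0, -1.0], [-1.0, -0.0, 0.0]]
ft_force: [-4.9, -1.8, 11.4]
grip_width: 0.249
```

```bash
python3 - <<'E'
from look import *
s=look("pics/l3.png",(247,275))
E
```

```text
[476.  184.   99.   -4.1  -1.3  11.2] 0.246 t 7.9
```

View pics/l3.png

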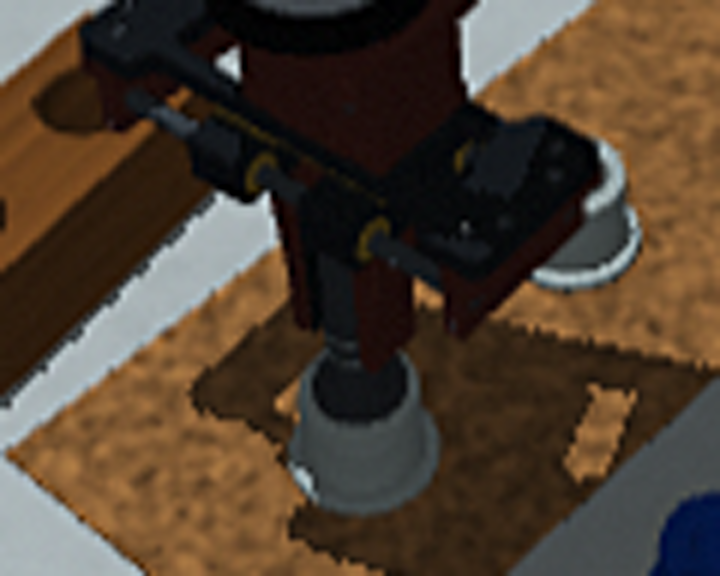

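The collar sits on the rim at crop (360,385), so the go gauge is home in bushing 1. Next, bushing 2.

Call:
carry_out --motion '[{"hand": 1, "translation": [-0.03, 0, 0], "rotation": [0, 0, 0]}, {"hand": 1, "translation": [-0.06, 0, 0], "rotation": [0, 0, 0]}, {"hand": 1, "translation": [-0.06, 0.002, 0.045], "rotation": [0, 0, 0]}, {"hand": 1, "translation": [-0.06, 0.004, 0.09], "rotation": [0, 0, 0]}, {"hand": 1, "translation": [-0.06, 0.005, 0.134], "rotation": [0, 0, 0]}, {"hand": 1, "translation": [-0.05, 0.005, 0.134], "rotation": [0, 0, 0]}, {"hand": 1, "translation": [-0.05, 0.005, 0.134], "rotation": [0, 0, 0]}, {"hand": 1, "translation": [-0.05, 0.005, 0.134], "rotation": [0, 0, 0]}]'

```text
t: 8.7
tool_pos: [481.1, 50.7, 147.9]
eef_rot: [[-0.001, 1.0, 0.0], [0.0, 0.0, -1.0], [-1.0, -0.001, -0.0]]
ft_force: [-1.1, 0.5, -1.0]
grip_width: 0.245
```

```bash
python3 - <<'E'
from look import *
s=look("pics/l4.png",(275,250))
print(fitbush("scene",s,(282,262)),fitbush("scene",s,(247,297)),fitbush("scene",s,(345,214)))
E
```

```text
[ 4.812e+02  5.100e+01  1.481e+02  1.000e-01  0.000e+00 -4.000e-01] 0.244 t 8.8
(array([479.77964772,  48.6978242 ]), np.float64(60.20630435058952)) (array([473.67785665, 182.20055505]), np.float64(11.394603120784222)) (array([ 449.04008518, -194.79022518]), np.float64(42.48730877577529))
```

View pics/l4.png

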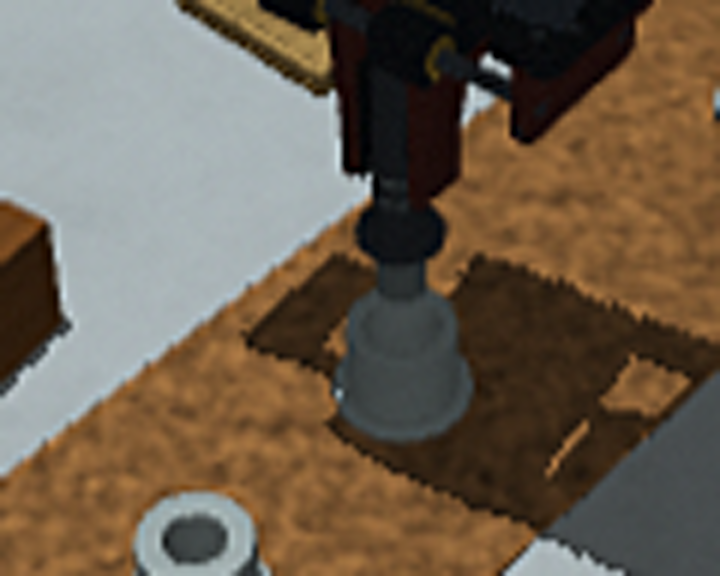

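Call:
carry_out --motion '[{"hand": 1, "translation": [0.012, 0, 0.0005], "rotation": [0, 0, 0]}, {"hand": 1, "translation": [0.018, 0, 0.0005], "rotation": [0, 0, 0]}, {"hand": 1, "translation": [0.022, 0, 0.0005], "rotation": [0, 0, 0]}, {"hand": 1, "translation": [0.026, 0, 0.0005], "rotation": [0, 0, 0]}, {"hand": 1, "translation": [0.03, 0, 0.0005], "rotation": [0, 0, 0]}, {"hand": 1, "translation": [0.03, 0, 0.0005], "rotation": [0, 0, 0]}]'

```text
t: 9.35
tool_pos: [480.9, 49.6, 117.6]
eef_rot: [[-0.001, 1.0, 0.0], [-0.0, 0.0, -1.0], [-1.0, -0.001, 0.0]]
ft_force: [-0.2, 0.3, -1.7]
grip_width: 0.244
```

Call:
carry_out --motion '[{"hand": 1, "translation": [0.008, 0, 0], "rotation": [0, 0, 0]}, {"hand": 1, "translation": [0.013, 0, 0], "rotation": [0, 0, 0]}, {"hand": 1, "translation": [0.017, 0, 0], "rotation": [0, 0, 0]}, {"hand": 1, "translation": [0.0195, 0, 0], "rotation": [0, 0, 0]}, {"hand": 1, "translation": [0.0195, 0, 0], "rotation": [0, 0, 0]}, {"hand": 1, "translation": [0.0195, 0, 0], "rotation": [0, 0, 0]}]'

```text
t: 9.95
tool_pos: [481.1, 49.5, 99.0]
eef_rot: [[-0.0, 1.0, -0.0], [-0.0, -0.0, -1.0], [-1.0, -0.0, 0.0]]
ft_force: [-1.4, 0.0, 5.7]
grip_width: 0.243
```

Call:
carry_out --motion '[{"hand": 1, "translation": [0.0005, 0, 0], "rotation": [0, 0, 0]}, {"hand": 1, "translation": [0.0005, 0, 0], "rotation": [0, 0, 0]}, {"hand": 1, "translation": [0.0005, 0, 0], "rotation": [0, 0, 0]}, {"hand": 1, "translation": [0.0005, 0, 0], "rotation": [0, 0, 0]}, {"hand": 1, "translation": [0.0005, 0, 0], "rotation": [0, 0, 0]}, {"hand": 1, "translation": [0.0005, 0, 0], "rotation": [0, 0, 0]}]'

```text
t: 10.55
tool_pos: [481.1, 49.5, 98.9]
eef_rot: [[-0.0, 1.0, -0.0], [-0.0, -0.0, -1.0], [-1.0, -0.0, 0.0]]
ft_force: [-4.5, 0.5, 11.4]
grip_width: 0.244
```

```bash
python3 - <<'E'
from look import *
s=look("pics/l5.png",(275,250))
E
```

```text
[ 4.811e+02  4.950e+01  9.890e+01 -4.000e+00 -1.000e-01  1.230e+01] 0.245 t 10.6
```

View pics/l5.png

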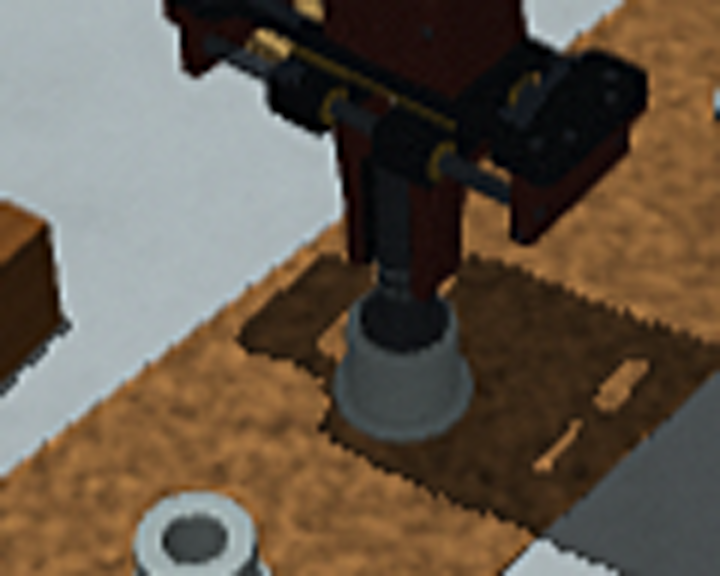

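Call:
carry_out --motion '[{"hand": 1, "translation": [-0.03, 0, 0], "rotation": [0, 0, 0]}, {"hand": 1, "translation": [-0.06, 0, 0], "rotation": [0, 0, 0]}, {"hand": 1, "translation": [-0.06, -0.005, 0.045], "rotation": [0, 0, 0]}, {"hand": 1, "translation": [-0.06, -0.01, 0.09], "rotation": [0, 0, 0]}, {"hand": 1, "translation": [-0.06, -0.016, 0.135], "rotation": [0, 0, 0]}, {"hand": 1, "translation": [-0.06, -0.022, 0.18], "rotation": [0, 0, 0]}, {"hand": 1, "translation": [-0.06, -0.028, 0.22], "rotation": [0, 0, 0]}, {"hand": 1, "translation": [-0.055, -0.0308, 0.2425], "rotation": [0, 0, 0]}, {"hand": 1, "translation": [-0.05, -0.0308, 0.2425], "rotation": [0, 0, 0]}, {"hand": 1, "translation": [-0.05, -0.0308, 0.2425], "rotation": [0, 0, 0]}, {"hand": 1, "translation": [-0.05, -0.0308, 0.2425], "rotation": [0, 0, 0]}]'

```text
t: 11.7
tool_pos: [450.2, -192.0, 147.9]
eef_rot: [[-0.001, 1.0, 0.001], [0.001, 0.001, -1.0], [-1.0, -0.001, -0.001]]
ft_force: [-0.7, -0.1, -1.0]
grip_width: 0.244
```

```bash
python3 - <<'E'
from look import *
s=look("pics/l6.png",(335,205))
for uv in((345,214),(282,262),(247,297)): print(fitbush("scene",s,uv))
E
```

```text
[ 4.504e+02 -1.919e+02  1.481e+02  3.000e-01 -5.000e-01 -1.100e+00] 0.243 t 11.8
(array([ 449.05066984, -194.86054041]), np.float64(89.49112614057874))
(array([480.03521646,  48.66246994]), np.float64(10.090060320068275))
(array([473.67785665, 182.20055505]), np.float64(11.175343182550655))
```

View pics/l6.png

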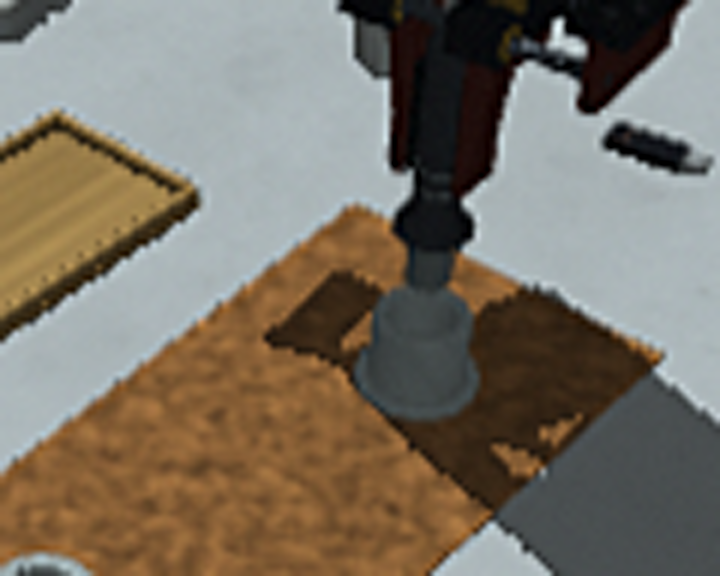

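```bash
python3 - <<'E'
from h import *
for x,y in((476,184),(480.5,50),(450,-193)):
    print((proj("scene",[x,y,78])-proj("scene",[x,y,43]))*6)
from workcell import state; print(state()["tool_pos"])
E
```

```text
[[ -6.25542085 -62.82625649]]
[[ -0.98748231 -62.4309489 ]]
[[  6.66178226 -60.68457459]]
[ 450.44730854 -191.89586227  148.0862464 ]
```

Call:
carry_out --motion '[{"hand": 1, "translation": [0.012, 0, 0], "rotation": [0, 0, 0]}, {"hand": 1, "translation": [0.018, 0, 0], "rotation": [0, 0, 0]}, {"hand": 1, "translation": [0.022, 0, 0], "rotation": [0, 0, 0]}, {"hand": 1, "translation": [0.026, 0, 0], "rotation": [0, 0, 0]}, {"hand": 1, "translation": [0.03, 0, 0], "rotation": [0, 0, 0]}, {"hand": 1, "translation": [0.03, 0, 0], "rotation": [0, 0, 0]}]'

```text
t: 12.35
tool_pos: [450.2, -192.8, 117.6]
eef_rot: [[-0.001, 1.0, -0.0], [0.0, -0.0, -1.0], [-1.0, -0.001, -0.0]]
ft_force: [0.5, -0.5, -0.9]
grip_width: 0.246
```

Call:
carry_out --motion '[{"hand": 1, "translation": [0.008, 0, 0], "rotation": [0, 0, 0]}, {"hand": 1, "translation": [0.013, 0, 0], "rotation": [0, 0, 0]}, {"hand": 1, "translation": [0.017, 0, 0], "rotation": [0, 0, 0]}, {"hand": 1, "translation": [0.02, 0, 0], "rotation": [0, 0, 0]}, {"hand": 1, "translation": [0.02, 0, 0], "rotation": [0, 0, 0]}, {"hand": 1, "translation": [0.02, 0, 0], "rotation": [0, 0, 0]}, {"hand": 1, "translation": [0.02, 0, 0], "rotation": [0, 0, 0]}, {"hand": 1, "translation": [0.02, 0, 0], "rotation": [0, 0, 0]}, {"hand": 1, "translation": [0.02, 0, 0], "rotation": [0, 0, 0]}, {"hand": 1, "translation": [0.02, 0, 0], "rotation": [0, 0, 0]}]'

```text
t: 13.35
tool_pos: [450.3, -192.9, 98.9]
eef_rot: [[-0.0, 1.0, 0.0], [0.0, 0.0, -1.0], [-1.0, -0.0, -0.0]]
ft_force: [-3.6, 0.8, 11.7]
grip_width: 0.246
```

```bash
python3 - <<'E'
from look import *
s=look("pics/l7.png",(335,205))
E
```

```text
[ 450.3 -192.9   98.9   -3.     1.5   11.4] 0.246 t 13.4
```

View pics/l7.png

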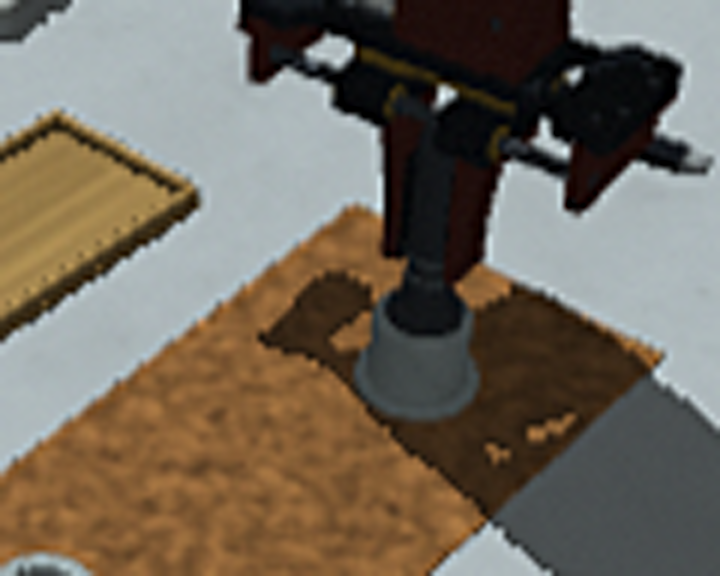

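Call:
carry_out --motion '[{"hand": 1, "translation": [-0.035, 0, 0], "rotation": [0, 0, 0]}, {"hand": 1, "translation": [-0.08, 0, 0], "rotation": [0, 0, 0]}, {"hand": 1, "translation": [-0.097, 0.022, -0.038], "rotation": [0, 0, 0]}, {"hand": 1, "translation": [-0.097, 0.2002, -0.3404], "rotation": [0, 0, 0]}, {"hand": 1, "translation": [-0.097, 0.2002, -0.3404], "rotation": [0, 0, 0]}, {"hand": 1, "translation": [-0.097, 0.2002, -0.3404], "rotation": [0, 0, 0]}, {"hand": 1, "translation": [-0.097, 0.2002, -0.3404], "rotation": [0, 0, 0]}, {"hand": 1, "translation": [-0.097, 0.2002, -0.3404], "rotation": [0, 0, 0]}, {"hand": 1, "translation": [-0.097, 0.2002, -0.3404], "rotation": [0, 0, 0]}, {"hand": 1, "translation": [-0.097, 0.2002, -0.3404], "rotation": [0, 0, 0]}, {"hand": 1, "translation": [-0.097, 0.2002, -0.3404], "rotation": [0, 0, 0]}, {"hand": 1, "translation": [-0.097, 0.2002, -0.3404], "rotation": [0, 0, 0]}, {"hand": 1, "translation": [-0.097, 0.2002, -0.3404], "rotation": [0, 0, 0]}, {"hand": 1, "translation": [-0.097, 0.2002, -0.3404], "rotation": [0, 0, 0]}]'

```text
t: 14.8
tool_pos: [650.0, 146.1, 195.0]
eef_rot: [[-0.001, 1.0, -0.001], [-0.0, -0.001, -1.0], [-1.0, -0.001, 0.0]]
ft_force: [-0.1, 0.7, -0.5]
grip_width: 0.246
```

```bash
python3 - <<'E'
from look import *
s=look("pics/l8.png",(205,235))
t=camera("top")
for uv,v in(((345,214),(334,243)),((282,262),(248,232)),((247,297),(200,234))): print(fitbush("scene",s,uv),fitbush("top",t,v))
E
```

```text
[ 6.502e+02  1.462e+02  1.952e+02  4.000e-01  2.000e-01 -8.000e-01] 0.248 t 14.8
(array([ 448.98928381, -194.70991363]), np.float64(42.64019754885224)) (array([ 451.70096536, -191.28128165]), np.float64(35.371683108933496))
(array([479.42782066,  49.48298942]), np.float64(9.544353285483325)) (array([482.28982859,  51.64784926]), np.float64(46.82185153834648))
(array([473.65389429, 182.0179788 ]), np.float64(10.233022812852475)) (array([463.28317044, 199.00415747]), np.float64(655.1559400230681))
```

View pics/l8.png

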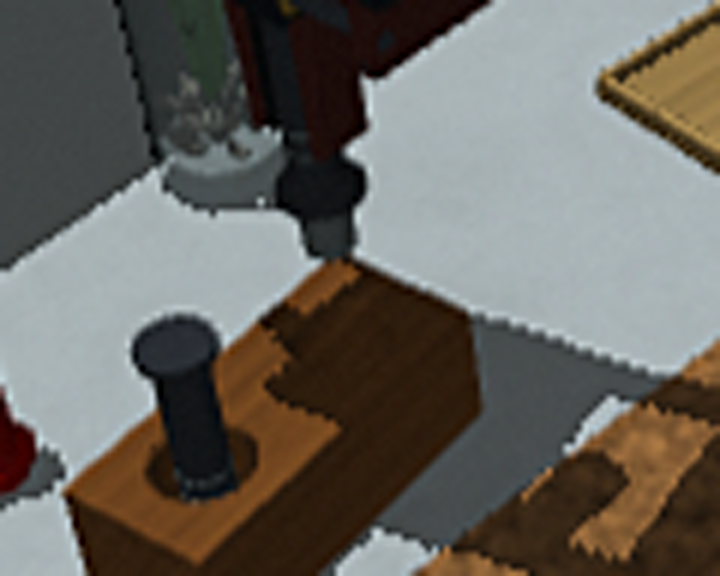

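Call:
carry_out --motion '[{"hand": 1, "translation": [0.03, 0, 0], "rotation": [0, 0, 0]}, {"hand": 1, "translation": [0.05, 0, 0], "rotation": [0, 0, 0]}, {"hand": 1, "translation": [0.06, 0, 0], "rotation": [0, 0, 0]}, {"hand": 1, "translation": [0.07, 0, 0], "rotation": [0, 0, 0]}, {"hand": 1, "translation": [0.08, 0, 0], "rotation": [0, 0, 0]}, {"hand": 1, "translation": [0.08, 0, 0], "rotation": [0, 0, 0]}]'

```text
t: 15.5
tool_pos: [650.9, 147.3, 114.4]
eef_rot: [[0.0, 1.0, -0.0], [-0.0, -0.0, -1.0], [-1.0, 0.0, 0.0]]
ft_force: [1.9, 0.5, -1.3]
grip_width: 0.243
```

Call:
carry_out --motion '[{"hand": 1, "translation": [0.005, 0, 0], "rotation": [0, 0, 0]}, {"hand": 1, "translation": [0.01, 0, 0], "rotation": [0, 0, 0]}, {"hand": 1, "translation": [0.014, 0, 0], "rotation": [0, 0, 0]}, {"hand": 1, "translation": [0.0175, 0, 0], "rotation": [0, 0, 0]}, {"hand": 1, "translation": [0.0175, 0, 0], "rotation": [0, 0, 0]}, {"hand": 1, "translation": [0.0175, 0, 0], "rotation": [0, 0, 0]}]'

```text
t: 16.1
tool_pos: [650.9, 147.5, 97.6]
eef_rot: [[0.001, 1.0, -0.0], [0.0, -0.0, -1.0], [-1.0, 0.001, -0.0]]
ft_force: [2.2, -0.4, -3.2]
grip_width: 0.245
```

Call:
carry_out --motion '[{"hand": 1, "translation": [0.001, 0, 0], "rotation": [0, 0, 0]}, {"hand": 0.6, "translation": [0.001, 0, 0], "rotation": [0, 0, 0]}, {"hand": 0.4, "translation": [0.001, 0, 0], "rotation": [0, 0, 0]}, {"hand": 0, "translation": [0.001, 0, 0], "rotation": [0, 0, 0]}, {"hand": 0, "translation": [0.001, 0, 0], "rotation": [0, 0, 0]}, {"hand": 0, "translation": [0.001, 0, 0], "rotation": [0, 0, 0]}, {"hand": 0, "translation": [-0.04, 0, 0], "rotation": [0, 0, 0]}, {"hand": 0, "translation": [-0.09, 0, 0], "rotation": [0, 0, 0]}, {"hand": 0, "translation": [-0.15, 0, 0], "rotation": [0, 0, 0]}, {"hand": 0, "translation": [-0.15, 0, 0], "rotation": [0, 0, 0]}, {"hand": 0, "translation": [-0.15, -0.006, -0.079], "rotation": [0, 0, 0]}, {"hand": 0, "translation": [-0.15, -0.006, -0.079], "rotation": [0, 0, 0]}, {"hand": 0, "translation": [-0.15, -0.006, -0.079], "rotation": [0, 0, 0]}, {"hand": 0, "translation": [-0.15, -0.006, -0.079], "rotation": [0, 0, 0]}, {"hand": 0, "translation": [-0.15, -0.006, -0.079], "rotation": [0, 0, 0]}]'

```text
t: 17.6
tool_pos: [644.4, 225.6, 247.0]
eef_rot: [[-0.001, 1.0, -0.0], [-0.001, -0.0, -1.0], [-1.0, -0.001, 0.001]]
ft_force: [0.4, -0.5, 0.8]
grip_width: 0.998
```

```bash
python3 - <<'E'
from look import *
s=look("pics/l9.png",(205,235))
E
```

```text
[6.446e+02 2.254e+02 2.472e+02 1.000e-01 3.000e-01 4.000e-01] 1.002 t 17.6
```

View pics/l9.png

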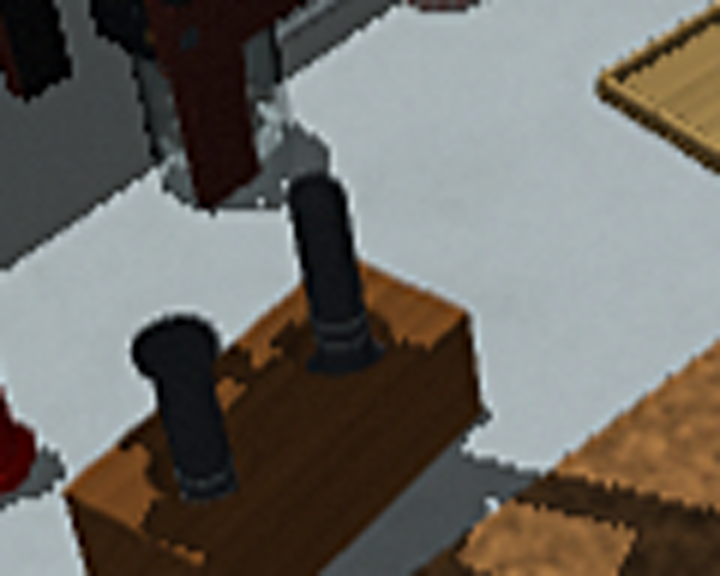

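Call:
carry_out --motion '[{"hand": 0, "translation": [0.04, 0, 0], "rotation": [0, 0, 0]}, {"hand": 0, "translation": [0.08, 0, -0.001], "rotation": [0, 0, 0]}, {"hand": 0, "translation": [0.12, 0, -0.001], "rotation": [0, 0, 0]}, {"hand": 0, "translation": [0.15, 0, -0.001], "rotation": [0, 0, 0]}, {"hand": 0, "translation": [0.158, 0, -0.001], "rotation": [0, 0, 0]}, {"hand": 0, "translation": [0.158, 0, -0.001], "rotation": [0, 0, 0]}, {"hand": 0, "translation": [0.158, 0, -0.001], "rotation": [0, 0, 0]}]'

```text
t: 18.35
tool_pos: [645.8, 227.3, 91.3]
eef_rot: [[0.002, 1.0, -0.001], [0.001, -0.001, -1.0], [-1.0, 0.002, -0.001]]
ft_force: [0.4, -0.2, 0.5]
grip_width: 1.003
```

```bash
python3 - <<'E'
from look import *
s=look("pics/l10.png",(195,235))
E
```

```text
[ 6.461e+02  2.276e+02  9.180e+01  9.000e-01  2.000e-01 -3.000e-01] 1.001 t 18.4
```

View pics/l10.png

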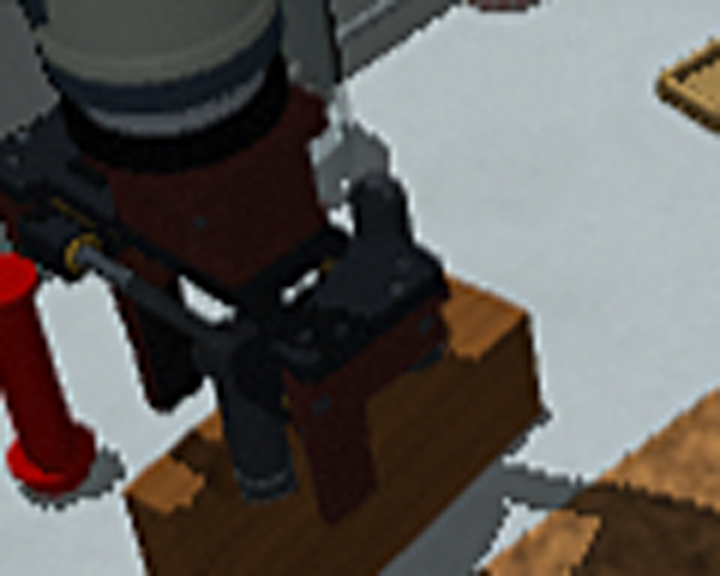

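Call:
carry_out --motion '[{"hand": 1, "translation": [0, 0, 0], "rotation": [0, 0, 0]}, {"hand": 1, "translation": [0, 0, 0], "rotation": [0, 0, 0]}, {"hand": 1, "translation": [0, 0, 0], "rotation": [0, 0, 0]}, {"hand": 1, "translation": [0, 0, 0], "rotation": [0, 0, 0]}, {"hand": 1, "translation": [0, 0, 0], "rotation": [0, 0, 0]}, {"hand": 1, "translation": [0, 0, 0], "rotation": [0, 0, 0]}, {"hand": 1, "translation": [0, 0, 0], "rotation": [0, 0, 0]}, {"hand": 1, "translation": [0, 0, 0], "rotation": [0, 0, 0]}]' --newtons 15

```text
t: 19.2
tool_pos: [644.6, 227.5, 89.6]
eef_rot: [[-0.0, 1.0, -0.0], [0.0, -0.0, -1.0], [-1.0, -0.0, -0.0]]
ft_force: [0.0, -0.5, -0.1]
grip_width: 0.349
```

```bash
python3 - <<'E'
from look import *
s=look("pics/l11.png",(195,235))
E
```

```text
[ 6.446e+02  2.274e+02  8.960e+01 -5.000e-01 -4.000e-01  2.000e-01] 0.352 t 19.2
```

View pics/l11.png

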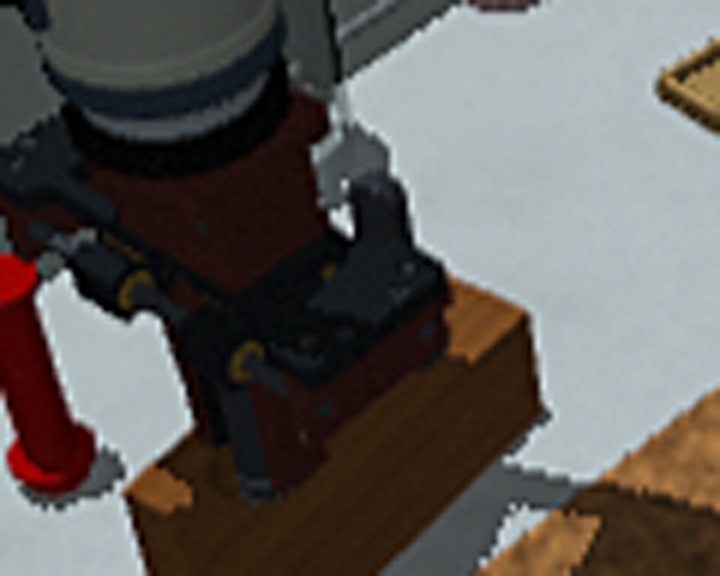

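Call:
carry_out --motion '[{"hand": 1, "translation": [0, 0, 0], "rotation": [0, 0, 0]}, {"hand": 1, "translation": [0, 0, 0], "rotation": [0, 0, 0]}, {"hand": 1, "translation": [0, 0, 0], "rotation": [0, 0, 0]}]'

```text
t: 19.55
tool_pos: [644.6, 227.4, 89.6]
eef_rot: [[-0.0, 1.0, -0.0], [-0.0, -0.0, -1.0], [-1.0, -0.0, 0.0]]
ft_force: [0.1, 0.0, -0.9]
grip_width: 0.352
```

Width 0.35, about 31 mm, means the flat fingers are closing on the 32 mm disc instead of the handle. I'll open, rise, and grip the disc squarely in the pads so the gauge hangs upright along the tool axis.

Call:
carry_out --motion '[{"hand": 0.4, "translation": [0, 0, 0], "rotation": [0, 0, 0]}, {"hand": 0.4, "translation": [0, 0, 0], "rotation": [0, 0, 0]}, {"hand": 0.4, "translation": [-0.02, 0, 0.0005], "rotation": [0, 0, 0]}, {"hand": 0.4, "translation": [-0.0365, 0, 0.0005], "rotation": [0, 0, 0]}, {"hand": 0.4, "translation": [-0.0365, 0, 0.0005], "rotation": [0, 0, 0]}, {"hand": 0.4, "translation": [-0.0365, 0, 0.0005], "rotation": [0, 0, 0]}]'

```text
t: 20.15
tool_pos: [645.0, 227.1, 126.8]
eef_rot: [[0.001, 1.0, -0.0], [0.0, -0.0, -1.0], [-1.0, 0.001, -0.0]]
ft_force: [0.3, -0.1, 0.2]
grip_width: 0.597
```

```bash
python3 - <<'E'
from look import *
s=look("pics/l12.png",(195,235))
t=camera("top")
for uv in((345,214),(282,262),(247,297)): print(fitbush("scene",s,uv))
E
```

```text
[ 6.445e+02  2.269e+02  1.261e+02 -0.000e+00  2.000e-01  3.000e-01] 0.601 t 20.2
(array([ 449.04008518, -194.79022518]), np.float64(42.711796695383214))
(array([480.0859535 ,  48.60057535]), np.float64(10.00911212911589))
(array([473.44732414, 182.51454022]), np.float64(9.590073102004041))
```

View pics/l12.png

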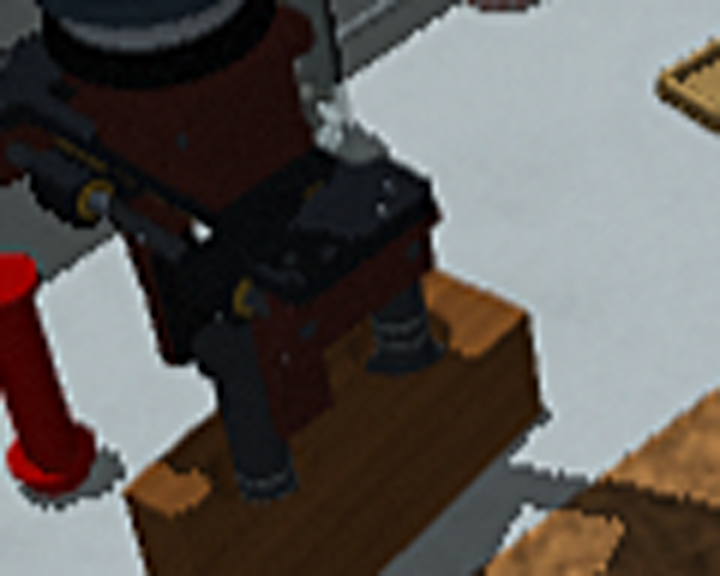

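Call:
carry_out --motion '[{"hand": 1, "translation": [0, 0, 0], "rotation": [0, 0, 0]}, {"hand": 1, "translation": [0, 0, 0], "rotation": [0, 0, 0]}, {"hand": 1, "translation": [0, 0, 0], "rotation": [0, 0, 0]}, {"hand": 1, "translation": [0, 0, 0], "rotation": [0, 0, 0]}, {"hand": 1, "translation": [0, 0, 0], "rotation": [0, 0, 0]}, {"hand": 1, "translation": [0, 0, 0], "rotation": [0, 0, 0]}, {"hand": 1, "translation": [-0.015, 0, 0], "rotation": [0, 0, 0]}, {"hand": 1, "translation": [-0.035, 0, 0], "rotation": [0, 0, 0]}, {"hand": 1, "translation": [-0.06, 0, 0], "rotation": [0, 0, 0]}, {"hand": 1, "translation": [-0.08, 0, 0], "rotation": [0, 0, 0]}, {"hand": 1, "translation": [-0.1, 0, 0], "rotation": [0, 0, 0]}, {"hand": 1, "translation": [-0.1, 0, 0], "rotation": [0, 0, 0]}, {"hand": 1, "translation": [-0.1, 0, 0], "rotation": [0, 0, 0]}]' --newtons 58

```text
t: 21.55
tool_pos: [644.7, 227.0, 226.9]
eef_rot: [[0.001, 1.0, -0.0], [0.0, -0.0, -1.0], [-1.0, 0.001, -0.0]]
ft_force: [0.4, -0.9, -1.8]
grip_width: 0.342
```

```bash
python3 - <<'E'
from look import *
s=look("pics/l13.png",(195,225))
E
```

```text
[ 6.442e+02  2.268e+02  2.258e+02 -1.300e+00  2.000e-01 -1.500e+00] 0.343 t 21.6
```

View pics/l13.png

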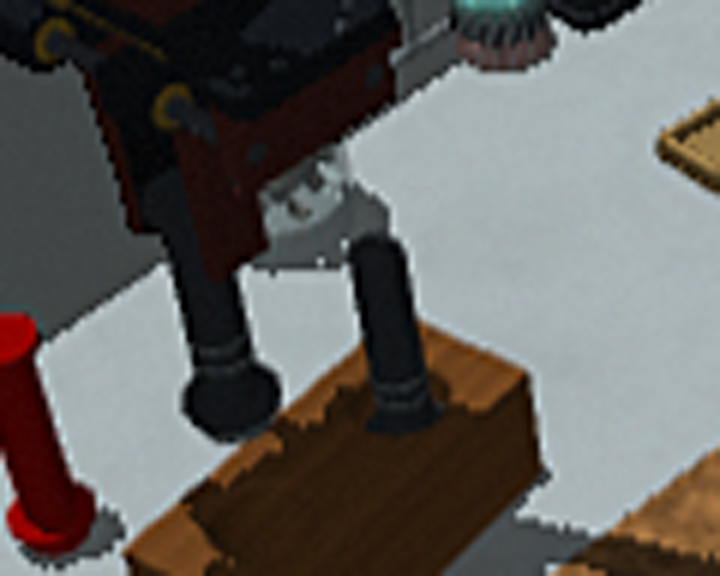

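Call:
carry_out --motion '[{"hand": 1, "translation": [0, -0.01, 0.003], "rotation": [0, 0, 0]}, {"hand": 1, "translation": [0, -0.035, 0.009], "rotation": [0, 0, 0]}, {"hand": 1, "translation": [0, -0.07, 0.018], "rotation": [0, 0, 0]}, {"hand": 1, "translation": [0, -0.105, 0.027], "rotation": [0, 0, 0]}, {"hand": 1, "translation": [0.01, -0.135, 0.035], "rotation": [0, 0, 0]}, {"hand": 1, "translation": [0.025, -0.158, 0.041], "rotation": [0, 0, 0]}, {"hand": 1, "translation": [0.04, -0.1676, 0.0434], "rotation": [0, 0, 0]}, {"hand": 1, "translation": [0.05, -0.1696, 0.0434], "rotation": [0, 0, 0]}, {"hand": 1, "translation": [0.05, -0.1696, 0.0434], "rotation": [0, 0, 0]}, {"hand": 1, "translation": [0.05, -0.1696, 0.0434], "rotation": [0, 0, 0]}, {"hand": 1, "translation": [0.05, -0.1696, 0.0434], "rotation": [0, 0, 0]}, {"hand": 1, "translation": [0.05, -0.1696, 0.0434], "rotation": [0, 0, 0]}]'

```text
t: 22.8
tool_pos: [475.9, 183.8, 176.6]
eef_rot: [[0.001, 1.0, -0.0], [0.0, -0.0, -1.0], [-1.0, 0.001, -0.0]]
ft_force: [-0.0, -0.6, -1.0]
grip_width: 0.338
```

```bash
cat >> look.py <<'E'
def ov(src,dst,c,items,sc=6,w=60,h=48):
    im=cv2.imread(src)
    for x,y,z,r,col in items:
        q=(proj("scene",ring(x,y,z,r))-[c[0]-w,c[1]-h]+.5)*sc
        cv2.polylines(im,[np.round(q).astype(int)],True,col)
    cv2.imwrite(dst,im)
E
python3 - <<'E'
from look import *
s=look("pics/l14.png",(247,270))
p,_=fitbush("scene",s,(247,297));print(p)
x,y=474.9-1,183.6-1.2
ov("pics/l14.png","pics/l14o.png",(247,270),[(x,y,77,18,(0,0,255)),(x,y,60,10.5,(0,0,255)),(*p,43,23,(0,255,0)),(*p,3,29,(0,255,0))])
E
```

```text
[ 4.757e+02  1.837e+02  1.766e+02 -4.000e-01 -5.000e-01 -1.600e+00] 0.343 t 22.9
[474.12200606 181.84671624]
```

View pics/l14o.png

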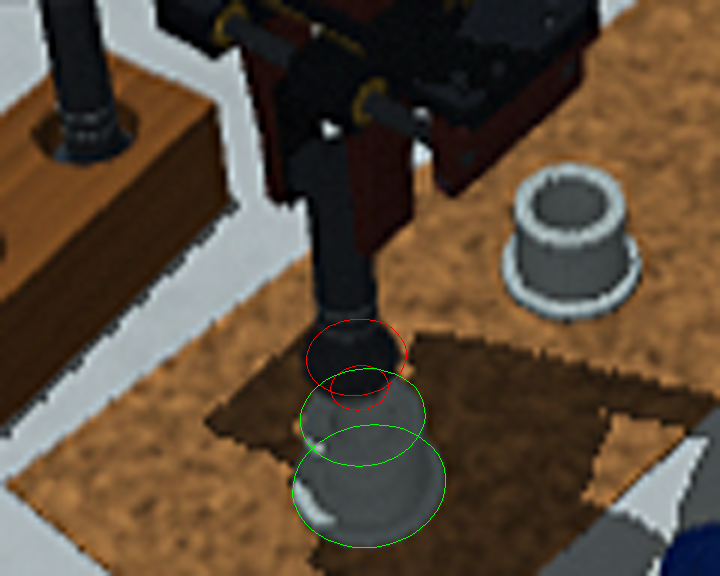

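Call:
carry_out --motion '[{"hand": 1, "translation": [0.006, 0, 0], "rotation": [0, 0, 0]}, {"hand": 1, "translation": [0.012, 0, 0], "rotation": [0, 0, 0]}, {"hand": 1, "translation": [0.015, 0, 0], "rotation": [0, 0, 0]}, {"hand": 1, "translation": [0.016, 0, 0], "rotation": [0, 0, 0]}, {"hand": 1, "translation": [0.017, 0, 0], "rotation": [0, 0, 0]}, {"hand": 1, "translation": [0.018, 0, 0], "rotation": [0, 0, 0]}, {"hand": 1, "translation": [0.018, 0, 0], "rotation": [0, 0, 0]}]'

```text
t: 23.55
tool_pos: [475.1, 183.6, 158.2]
eef_rot: [[0.0, 1.0, -0.0], [0.0, -0.0, -1.0], [-1.0, 0.0, -0.0]]
ft_force: [-0.8, -0.7, -0.3]
grip_width: 0.343
```

Call:
carry_out --motion '[{"hand": 1, "translation": [0.001, 0, 0], "rotation": [0, 0, 0]}, {"hand": 1, "translation": [0.0015, 0, 0], "rotation": [0, 0, 0]}, {"hand": 1, "translation": [0.0015, 0, 0], "rotation": [0, 0, 0]}]'

```text
t: 23.85
tool_pos: [475.4, 183.8, 157.6]
eef_rot: [[0.001, 1.0, -0.0], [0.001, -0.0, -1.0], [-1.0, 0.001, -0.001]]
ft_force: [-1.7, -0.5, 7.4]
grip_width: 0.342
```

Call:
carry_out --motion '[{"hand": 1, "translation": [0.0003, 0, 0], "rotation": [0, 0, 0]}, {"hand": 1, "translation": [0.0003, 0, 0], "rotation": [0, 0, 0]}, {"hand": 1, "translation": [0.0003, 0, 0], "rotation": [0, 0, 0]}, {"hand": 1, "translation": [0.0003, 0, 0], "rotation": [0, 0, 0]}, {"hand": 1, "translation": [0.0003, 0, 0], "rotation": [0, 0, 0]}, {"hand": 1, "translation": [0.0003, 0, 0], "rotation": [0, 0, 0]}]'

```text
t: 24.45
tool_pos: [475.5, 183.9, 157.6]
eef_rot: [[0.001, 1.0, -0.0], [0.001, -0.0, -1.0], [-1.0, 0.001, -0.001]]
ft_force: [-3.0, -0.4, 9.9]
grip_width: 0.341
```

```bash
python3 - <<'E'
from look import *
s=look("pics/l15.png",(247,270))
E
```

```text
[475.5 183.9 157.5  -1.7   0.5  10.6] 0.343 t 24.5
```

View pics/l15.png

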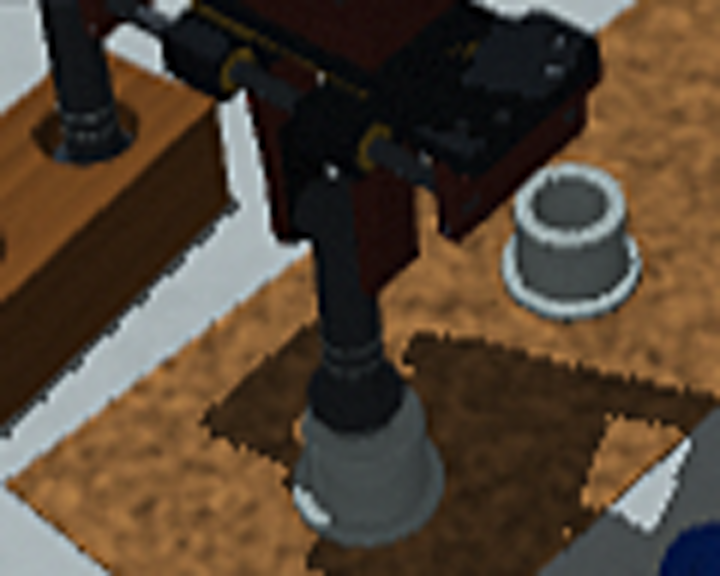

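Bushing 1 refused the no-go: the tip stopped at mouth height under a 10 N push, so it is sound. Next, bushing 2.

Call:
carry_out --motion '[{"hand": 1, "translation": [-0.01, 0, 0], "rotation": [0, 0, 0]}, {"hand": 1, "translation": [-0.03, 0, 0], "rotation": [0, 0, 0]}, {"hand": 1, "translation": [-0.03, 0.001, 0.01], "rotation": [0, 0, 0]}, {"hand": 1, "translation": [-0.03, 0.002, 0.035], "rotation": [0, 0, 0]}, {"hand": 1, "translation": [-0.03, 0.003, 0.065], "rotation": [0, 0, 0]}, {"hand": 1, "translation": [-0.03, 0.004, 0.095], "rotation": [0, 0, 0]}, {"hand": 1, "translation": [-0.03, 0.0055, 0.12], "rotation": [0, 0, 0]}, {"hand": 1, "translation": [-0.025, 0.0055, 0.131], "rotation": [0, 0, 0]}, {"hand": 1, "translation": [-0.02, 0.0055, 0.1339], "rotation": [0, 0, 0]}, {"hand": 1, "translation": [-0.02, 0.0055, 0.1339], "rotation": [0, 0, 0]}, {"hand": 1, "translation": [-0.02, 0.0055, 0.1339], "rotation": [0, 0, 0]}, {"hand": 1, "translation": [-0.02, 0.0055, 0.1339], "rotation": [0, 0, 0]}]'

```text
t: 25.7
tool_pos: [480.6, 50.4, 176.3]
eef_rot: [[-0.0, 1.0, 0.001], [0.0, 0.001, -1.0], [-1.0, -0.0, -0.0]]
ft_force: [0.1, 0.3, 0.1]
grip_width: 0.34
```

```bash
python3 - <<'E'
from look import *
s=look("pics/l16.png",(275,245))
for uv in((282,262),(247,297),(345,214)): print(fitbush("scene",s,uv))
p,_=fitbush("scene",s,(282,262))
x,y=481-1,49.9-1.2
ov("pics/l16.png","pics/l16o.png",(275,245),[(x,y,78,18,(0,0,255)),(x,y,61,10.5,(0,0,255)),(*p,43,23,(0,255,0)),(*p,3,29,(0,255,0))])
E
```

```text
[ 4.806e+02  5.040e+01  1.764e+02  7.000e-01 -1.000e-01 -8.000e-01] 0.34 t 25.8
(array([480.20357908,  48.1501952 ]), np.float64(90.7204313886585))
(array([473.67785665, 182.20055505]), np.float64(11.119868832374014))
(array([ 449.04942444, -194.80056112]), np.float64(42.588313115410855))
```

View pics/l16o.png

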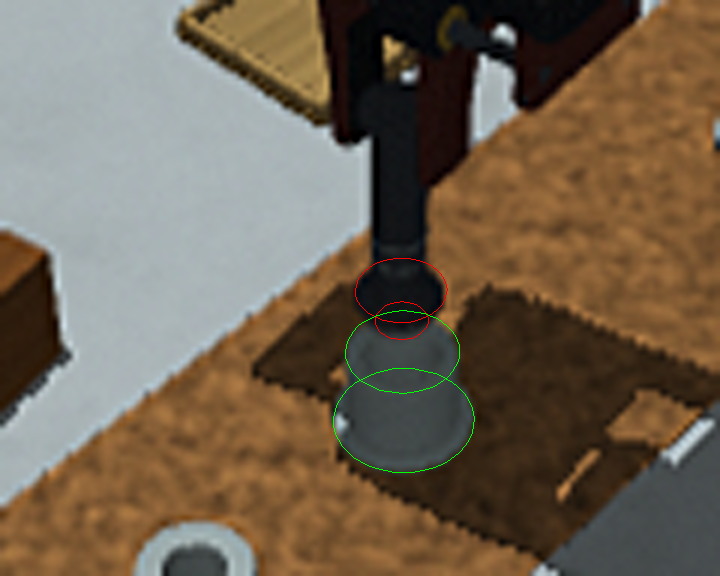

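Collar and mouth are aligned. Going down to just above the mouth and then into the expected entry.

Call:
carry_out --motion '[{"hand": 1, "translation": [0.006, 0, 0], "rotation": [0, 0, 0]}, {"hand": 1, "translation": [0.012, 0, 0], "rotation": [0, 0, 0]}, {"hand": 1, "translation": [0.015, 0, 0], "rotation": [0, 0, 0]}, {"hand": 1, "translation": [0.017, 0, 0], "rotation": [0, 0, 0]}, {"hand": 1, "translation": [0.0185, 0, 0], "rotation": [0, 0, 0]}, {"hand": 1, "translation": [0.0195, 0, 0], "rotation": [0, 0, 0]}, {"hand": 1, "translation": [0.0195, 0, 0], "rotation": [0, 0, 0]}]'

```text
t: 26.45
tool_pos: [480.6, 49.6, 156.8]
eef_rot: [[-0.0, 1.0, -0.0], [0.0, -0.0, -1.0], [-1.0, -0.0, -0.0]]
ft_force: [0.1, 1.1, -1.0]
grip_width: 0.342
```

Call:
carry_out --motion '[{"hand": 1, "translation": [0.002, 0, 0], "rotation": [0, 0, 0]}, {"hand": 1, "translation": [0.004, 0, 0], "rotation": [0, 0, 0]}, {"hand": 1, "translation": [0.006, 0, 0], "rotation": [0, 0, 0]}, {"hand": 1, "translation": [0.008, 0, 0], "rotation": [0, 0, 0]}, {"hand": 1, "translation": [0.009, 0, 0], "rotation": [0, 0, 0]}, {"hand": 1, "translation": [0.0095, 0, 0], "rotation": [0, 0, 0]}, {"hand": 1, "translation": [0.0095, 0, 0], "rotation": [0, 0, 0]}]'

```text
t: 27.15
tool_pos: [480.5, 49.7, 147.3]
eef_rot: [[-0.0, 1.0, -0.0], [-0.0, -0.0, -1.0], [-1.0, -0.0, 0.0]]
ft_force: [0.1, -0.1, -1.7]
grip_width: 0.339
```

Call:
carry_out --motion '[{"hand": 1, "translation": [0.0007, 0, 0], "rotation": [0, 0, 0]}, {"hand": 1, "translation": [0.0012, 0, 0], "rotation": [0, 0, 0]}, {"hand": 1, "translation": [0.0012, 0, 0], "rotation": [0, 0, 0]}]'

```text
t: 27.45
tool_pos: [480.9, 49.7, 146.7]
eef_rot: [[0.001, 1.0, 0.0], [0.0, 0.0, -1.0], [-1.0, 0.001, -0.0]]
ft_force: [0.4, -0.3, 4.7]
grip_width: 0.342
```

Call:
carry_out --motion '[{"hand": 1, "translation": [0.0003, 0, 0], "rotation": [0, 0, 0]}, {"hand": 1, "translation": [0.0003, 0, 0], "rotation": [0, 0, 0]}, {"hand": 1, "translation": [0.0003, 0, 0], "rotation": [0, 0, 0]}, {"hand": 1, "translation": [0.0003, 0, 0], "rotation": [0, 0, 0]}, {"hand": 1, "translation": [0.0003, 0, 0], "rotation": [0, 0, 0]}, {"hand": 1, "translation": [0.0003, 0, 0], "rotation": [0, 0, 0]}]'

```text
t: 28.05
tool_pos: [481.0, 49.7, 146.6]
eef_rot: [[0.001, 1.0, -0.0], [0.0, -0.0, -1.0], [-1.0, 0.001, -0.0]]
ft_force: [-0.9, -0.4, 7.7]
grip_width: 0.34
```

```bash
python3 - <<'E'
from look import *
s=look("pics/l17.png",(275,245))
E
```

```text
[ 4.811e+02  4.970e+01  1.466e+02 -1.100e+00  1.000e-01  7.300e+00] 0.344 t 28.1
```

View pics/l17.png

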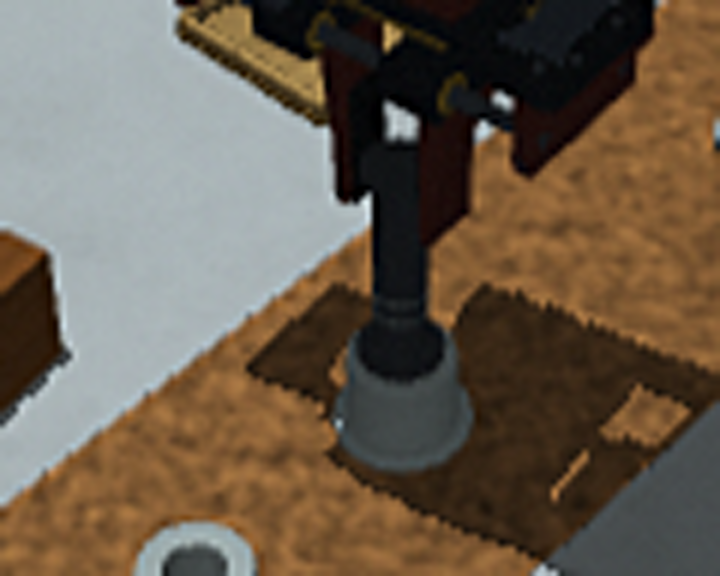

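Bushing 2 let the no-go in to the collar, so it is worn. Next, bushing 4.

Call:
carry_out --motion '[{"hand": 1, "translation": [-0.01, 0, 0], "rotation": [0, 0, 0]}, {"hand": 1, "translation": [-0.03, 0, 0], "rotation": [0, 0, 0]}, {"hand": 1, "translation": [-0.04, 0, 0.005], "rotation": [0, 0, 0]}, {"hand": 1, "translation": [-0.04, -0.003, 0.025], "rotation": [0, 0, 0]}, {"hand": 1, "translation": [-0.04, -0.007, 0.055], "rotation": [0, 0, 0]}, {"hand": 1, "translation": [-0.04, -0.011, 0.09], "rotation": [0, 0, 0]}, {"hand": 1, "translation": [-0.04, -0.016, 0.125], "rotation": [0, 0, 0]}, {"hand": 1, "translation": [-0.04, -0.02, 0.16], "rotation": [0, 0, 0]}, {"hand": 1, "translation": [-0.04, -0.025, 0.195], "rotation": [0, 0, 0]}, {"hand": 1, "translation": [-0.04, -0.029, 0.225], "rotation": [0, 0, 0]}, {"hand": 1, "translation": [-0.035, -0.0307, 0.239], "rotation": [0, 0, 0]}, {"hand": 1, "translation": [-0.03, -0.0307, 0.2427], "rotation": [0, 0, 0]}, {"hand": 1, "translation": [-0.03, -0.0307, 0.2427], "rotation": [0, 0, 0]}, {"hand": 1, "translation": [-0.03, -0.0307, 0.2427], "rotation": [0, 0, 0]}, {"hand": 1, "translation": [-0.03, -0.0307, 0.2427], "rotation": [0, 0, 0]}]'

```text
t: 29.6
tool_pos: [449.9, -192.0, 175.8]
eef_rot: [[-0.0, 1.0, 0.001], [0.0, 0.001, -1.0], [-1.0, -0.0, -0.0]]
ft_force: [0.2, 0.4, 0.1]
grip_width: 0.34
```

```bash
python3 - <<'E'
from look import *
s=look("pics/l18.png",(335,200))
for uv in((282,262),(247,297),(345,214)): print(fitbush("scene",s,uv))
p,_=fitbush("scene",s,(345,214))
x,y=450.2-1,-193-1.5
ov("pics/l18.png","pics/l18o.png",(335,200),[(x,y,78,18,(0,0,255)),(x,y,61,10.5,(0,0,255)),(*p,43,23,(0,255,0)),(*p,3,29,(0,255,0))])
E
```

```text
[ 450.  -192.1  175.9   -0.8   -0.6   -1.4] 0.345 t 29.6
(array([480.09018546,  48.59068769]), np.float64(9.950421011059777))
(array([473.67360779, 182.18431086]), np.float64(10.911305091870268))
(array([ 449.06796814, -194.85071552]), np.float64(116.69508846332234))
```

View pics/l18o.png

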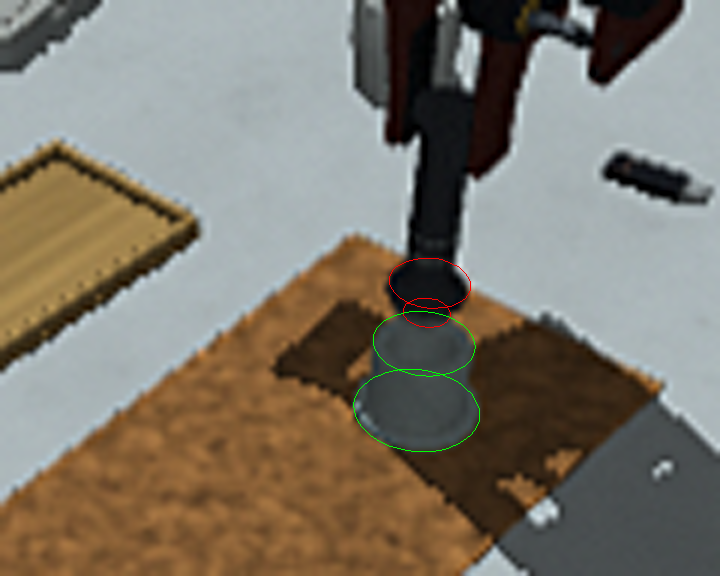

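Call:
carry_out --motion '[{"hand": 1, "translation": [0.006, 0, 0], "rotation": [0, 0, 0]}, {"hand": 1, "translation": [0.012, 0, 0], "rotation": [0, 0, 0]}, {"hand": 1, "translation": [0.015, 0, 0], "rotation": [0, 0, 0]}, {"hand": 1, "translation": [0.017, 0, 0], "rotation": [0, 0, 0]}, {"hand": 1, "translation": [0.018, 0, 0], "rotation": [0, 0, 0]}, {"hand": 1, "translation": [0.019, 0, 0], "rotation": [0, 0, 0]}, {"hand": 1, "translation": [0.019, 0, 0], "rotation": [0, 0, 0]}]'

```text
t: 30.35
tool_pos: [449.8, -193.1, 156.8]
eef_rot: [[-0.0, 1.0, -0.0], [0.0, -0.0, -1.0], [-1.0, -0.0, -0.0]]
ft_force: [-0.3, 0.2, -0.4]
grip_width: 0.344
```

Call:
carry_out --motion '[{"hand": 1, "translation": [0.001, 0, 0], "rotation": [0, 0, 0]}, {"hand": 1, "translation": [0.0015, 0, 0], "rotation": [0, 0, 0]}, {"hand": 1, "translation": [0.003, 0, 0], "rotation": [0, 0, 0]}, {"hand": 1, "translation": [0.003, 0, 0], "rotation": [0, 0, 0]}]'

```text
t: 30.75
tool_pos: [449.7, -193.0, 153.7]
eef_rot: [[-0.0, 1.0, 0.0], [0.0, 0.0, -1.0], [-1.0, -0.0, -0.0]]
ft_force: [0.1, -0.2, -0.2]
grip_width: 0.341
```

Call:
carry_out --motion '[{"hand": 1, "translation": [0.002, 0, 0], "rotation": [0, 0, 0]}, {"hand": 1, "translation": [0.004, 0, 0], "rotation": [0, 0, 0]}, {"hand": 1, "translation": [0.006, 0, 0], "rotation": [0, 0, 0]}, {"hand": 1, "translation": [0.007, 0, 0], "rotation": [0, 0, 0]}, {"hand": 1, "translation": [0.0075, 0, 0], "rotation": [0, 0, 0]}, {"hand": 1, "translation": [0.0075, 0, 0], "rotation": [0, 0, 0]}]'

```text
t: 31.35
tool_pos: [450.0, -193.2, 146.7]
eef_rot: [[0.0, 1.0, -0.0], [-0.0, -0.0, -1.0], [-1.0, 0.0, 0.0]]
ft_force: [-0.8, -0.1, 3.3]
grip_width: 0.344
```

Call:
carry_out --motion '[{"hand": 1, "translation": [0.0004, 0, 0], "rotation": [0, 0, 0]}, {"hand": 1, "translation": [0.0004, 0, 0], "rotation": [0, 0, 0]}, {"hand": 1, "translation": [0.0004, 0, 0], "rotation": [0, 0, 0]}, {"hand": 1, "translation": [0.0004, 0, 0], "rotation": [0, 0, 0]}, {"hand": 1, "translation": [0.0004, 0, 0], "rotation": [0, 0, 0]}, {"hand": 1, "translation": [0.0004, 0, 0], "rotation": [0, 0, 0]}]'

```text
t: 31.95
tool_pos: [450.2, -193.2, 146.6]
eef_rot: [[0.001, 1.0, -0.0], [-0.0, -0.0, -1.0], [-1.0, 0.001, 0.0]]
ft_force: [-1.8, 0.7, 5.9]
grip_width: 0.339
```

```bash
python3 - <<'E'
from look import *
s=look("pics/l19.png",(335,200))
E
```

```text
[ 450.2 -193.3  146.6   -1.1    0.7    7.5] 0.342 t 32.0
```

View pics/l19.png

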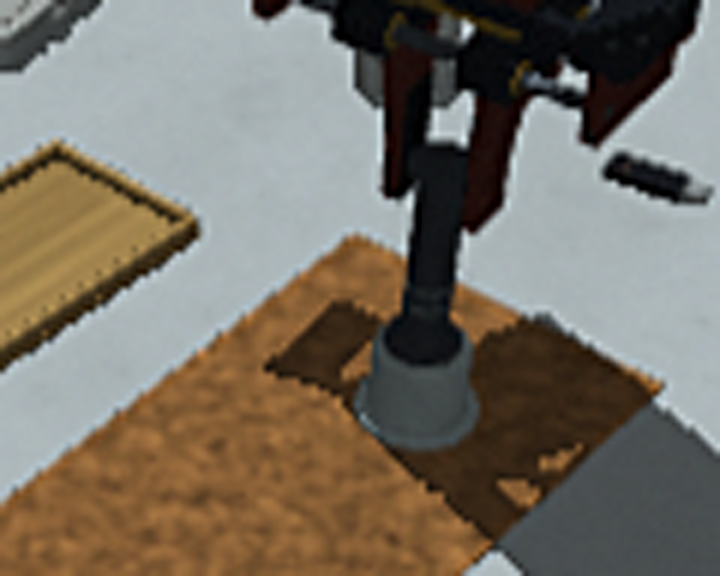

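Bushing 4 is also worn: the collar is on the rim. I'll return the no-go to its cup on a path that stays clear of the go gauge.

Call:
carry_out --motion '[{"hand": 1, "translation": [-0.015, 0, 0], "rotation": [0, 0, 0]}, {"hand": 1, "translation": [-0.045, 0, 0], "rotation": [0, 0, 0]}, {"hand": 1, "translation": [-0.075, 0.003, -0.01], "rotation": [0, 0, 0]}, {"hand": 1, "translation": [-0.08, 0.01, -0.035], "rotation": [0, 0, 0]}, {"hand": 1, "translation": [-0.08, 0.02, -0.075], "rotation": [0, 0, 0]}, {"hand": 1, "translation": [-0.08, 0.031, -0.115], "rotation": [0, 0, 0]}, {"hand": 1, "translation": [-0.08, 0.042, -0.155], "rotation": [0, 0, 0]}, {"hand": 1, "translation": [-0.08, 0.053, -0.195], "rotation": [0, 0, 0]}, {"hand": 1, "translation": [-0.08, 0.064, -0.235], "rotation": [0, 0, 0]}, {"hand": 1, "translation": [-0.08, 0.075, -0.275], "rotation": [0, 0, 0]}, {"hand": 1, "translation": [-0.08, 0.086, -0.315], "rotation": [0, 0, 0]}, {"hand": 1, "translation": [-0.08, 0.097, -0.355], "rotation": [0, 0, 0]}, {"hand": 1, "translation": [-0.08, 0.115, -0.388], "rotation": [0, 0, 0]}, {"hand": 1, "translation": [-0.08, 0.145, -0.41], "rotation": [0, 0, 0]}, {"hand": 1, "translation": [-0.08, 0.175, -0.42], "rotation": [0, 0, 0]}, {"hand": 1, "translation": [-0.08, 0.19, -0.42], "rotation": [0, 0, 0]}, {"hand": 1, "translation": [-0.08, 0.1944, -0.42], "rotation": [0, 0, 0]}, {"hand": 1, "translation": [-0.08, 0.1944, -0.42], "rotation": [0, 0, 0]}, {"hand": 1, "translation": [-0.08, 0.1944, -0.42], "rotation": [0, 0, 0]}, {"hand": 1, "translation": [-0.08, 0.1944, -0.42], "rotation": [0, 0, 0]}]'

```text
t: 34.0
tool_pos: [643.4, 226.6, 226.0]
eef_rot: [[-0.001, 1.0, -0.0], [-0.0, -0.0, -1.0], [-1.0, -0.001, 0.0]]
ft_force: [0.2, -0.3, -1.1]
grip_width: 0.342
```

```bash
python3 - <<'E'
from look import *
s=look("pics/l20.png",(195,235))
for uv in((282,262),(247,297),(345,214)): print(fitbush("scene",s,uv))
x,y=644.5-1,226.6-1.2
ov("pics/l20.png","pics/l20.png",(195,235),[(x,y,127,18,(0,0,255)),(x,y,122,18,(0,0,255)),(x,y,60,20.5,(0,255,0))])
E
```

```text
[ 6.435e+02  2.267e+02  2.261e+02  5.000e-01  4.000e-01 -7.000e-01] 0.343 t 34.0
(array([480.0942935 ,  48.59180473]), np.float64(10.02044106517242))
(array([473.25490194, 182.36704899]), np.float64(12.225704252848871))
(array([ 448.98928381, -194.70991363]), np.float64(42.60810394410398))
```

View pics/l20.png

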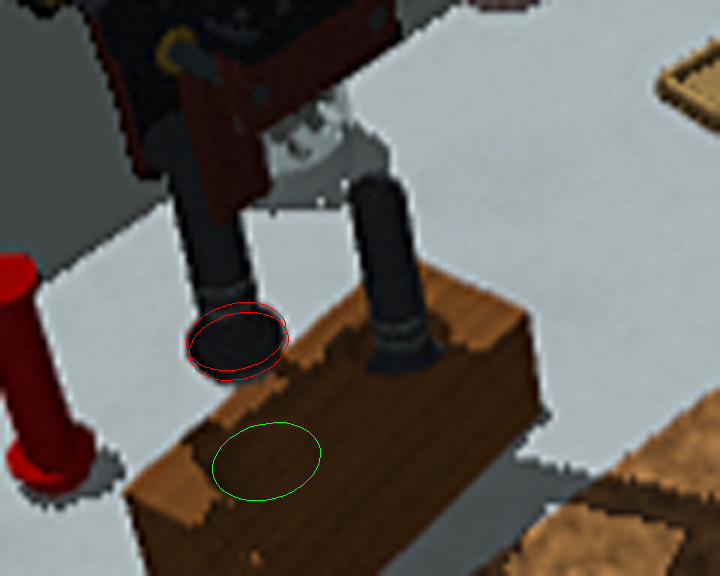

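Call:
carry_out --motion '[{"hand": 1, "translation": [0.02, 0.0005, 0], "rotation": [0, 0, 0]}, {"hand": 1, "translation": [0.045, 0.0005, 0], "rotation": [0, 0, 0]}, {"hand": 1, "translation": [0.06, 0.0005, 0], "rotation": [0, 0, 0]}, {"hand": 1, "translation": [0.068, 0.0005, 0], "rotation": [0, 0, 0]}, {"hand": 1, "translation": [0.075, 0.0005, 0], "rotation": [0, 0, 0]}, {"hand": 1, "translation": [0.08, 0.0005, 0], "rotation": [0, 0, 0]}, {"hand": 1, "translation": [0.08, 0.0005, 0], "rotation": [0, 0, 0]}]'

```text
t: 34.75
tool_pos: [644.7, 226.9, 145.8]
eef_rot: [[-0.0, 1.0, -0.0], [-0.0, -0.0, -1.0], [-1.0, -0.0, 0.0]]
ft_force: [-0.4, -0.7, -0.6]
grip_width: 0.34
```

Call:
carry_out --motion '[{"hand": 1, "translation": [0.007, 0, 0], "rotation": [0, 0, 0]}, {"hand": 1, "translation": [0.013, 0, 0], "rotation": [0, 0, 0]}, {"hand": 1, "translation": [0.017, 0, 0], "rotation": [0, 0, 0]}, {"hand": 1, "translation": [0.019, 0, 0], "rotation": [0, 0, 0]}, {"hand": 1, "translation": [0.019, 0, 0], "rotation": [0, 0, 0]}, {"hand": 1, "translation": [0.019, 0, 0], "rotation": [0, 0, 0]}]'

```text
t: 35.35
tool_pos: [644.9, 227.0, 127.1]
eef_rot: [[0.0, 1.0, -0.0], [0.0, -0.0, -1.0], [-1.0, 0.0, -0.0]]
ft_force: [0.5, -0.2, -1.8]
grip_width: 0.344
```

Call:
carry_out --motion '[{"hand": 1, "translation": [0.0006, 0, 0], "rotation": [0, 0, 0]}, {"hand": 0.6, "translation": [0.0006, 0, 0], "rotation": [0, 0, 0]}, {"hand": 0.3, "translation": [0.0006, 0, 0], "rotation": [0, 0, 0]}, {"hand": 0.2, "translation": [0.0006, 0, 0], "rotation": [0, 0, 0]}, {"hand": 0, "translation": [0.0006, 0, 0], "rotation": [0, 0, 0]}, {"hand": 0, "translation": [-0.03, 0, 0], "rotation": [0, 0, 0]}, {"hand": 0, "translation": [-0.08, 0, 0], "rotation": [0, 0, 0]}, {"hand": 0, "translation": [-0.1, 0, 0], "rotation": [0, 0, 0]}, {"hand": 0, "translation": [-0.1, -0.05, 0.053], "rotation": [0, 0, 0]}, {"hand": 0, "translation": [-0.1, -0.1642, 0.1772], "rotation": [0, 0, 0]}, {"hand": 0, "translation": [-0.1, -0.1642, 0.1772], "rotation": [0, 0, 0]}, {"hand": 0, "translation": [-0.1, -0.1642, 0.1772], "rotation": [0, 0, 0]}, {"hand": 0, "translation": [-0.1, -0.1642, 0.1772], "rotation": [0, 0, 0]}, {"hand": 0, "translation": [-0.1, -0.1642, 0.1772], "rotation": [0, 0, 0]}, {"hand": 0, "translation": [-0.1, -0.1642, 0.1772], "rotation": [0, 0, 0]}, {"hand": 0, "translation": [-0.1, -0.1642, 0.1772], "rotation": [0, 0, 0]}, {"hand": 0, "translation": [-0.1, -0.1642, 0.1772], "rotation": [0, 0, 0]}]'

```text
t: 37.05
tool_pos: [481.6, 50.5, 227.1]
eef_rot: [[0.001, 1.0, 0.001], [0.0, 0.001, -1.0], [-1.0, 0.001, -0.0]]
ft_force: [0.7, -0.5, -0.5]
grip_width: 1.002
```

```bash
python3 - <<'E'
from look import *
s=look("pics/l21.png",(195,235))
for uv in((282,262),(247,297),(345,214)): print(fitbush("scene",s,uv))
cv2.imwrite("pics/full21.png",s)
E
```

```text
[ 4.814e+02  5.050e+01  2.270e+02 -8.000e-01  1.000e-01 -3.000e-01] 1.001 t 37.1
(array([479.68701128,  49.17150082]), np.float64(6.831313331707049))
(array([473.67785665, 182.20055505]), np.float64(11.16540621195127))
(array([ 449.04385991, -194.8046458 ]), np.float64(42.494254717769714))
```

View pics/full21.png

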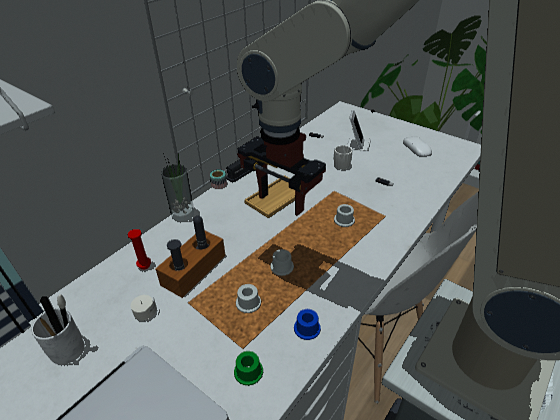

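Both gauges stand in their cups, at scene (175,253) and (199,230), and the bushings are where I expected. Picking up bushing 2.

Call:
carry_out --motion '[{"hand": 0, "translation": [0.045, 0, 0], "rotation": [0, 0, 0]}, {"hand": 0, "translation": [0.09, 0, 0], "rotation": [0, 0, 0]}, {"hand": 0, "translation": [0.135, 0, 0], "rotation": [0, 0, 0]}, {"hand": 0, "translation": [0.165, 0, 0], "rotation": [0, 0, 0]}, {"hand": 0, "translation": [0.182, 0, 0], "rotation": [0, 0, 0]}, {"hand": 0, "translation": [0.1885, 0, 0], "rotation": [0, 0, 0]}, {"hand": 0, "translation": [0.1885, 0, 0], "rotation": [0, 0, 0]}, {"hand": 0, "translation": [0.1885, 0, 0], "rotation": [0, 0, 0]}, {"hand": 1, "translation": [0.1885, 0, 0], "rotation": [0, 0, 0]}, {"hand": 1, "translation": [0.1885, 0, 0], "rotation": [0, 0, 0]}, {"hand": 1, "translation": [0.1885, 0, 0], "rotation": [0, 0, 0]}, {"hand": 1, "translation": [0.1885, 0, 0], "rotation": [0, 0, 0]}, {"hand": 1, "translation": [0.1885, 0, 0], "rotation": [0, 0, 0]}, {"hand": 1, "translation": [0.1885, 0, 0], "rotation": [0, 0, 0]}, {"hand": 1, "translation": [0.1885, 0, 0], "rotation": [0, 0, 0]}, {"hand": 1, "translation": [0.1885, 0, 0], "rotation": [0, 0, 0]}]' --newtons 30

```text
t: 38.7
tool_pos: [480.8, 49.8, 38.6]
eef_rot: [[0.001, 1.0, -0.0], [0.0, -0.0, -1.0], [-1.0, 0.001, -0.0]]
ft_force: [-0.2, 0.1, 2.5]
grip_width: 0.516
```

```bash
python3 - <<'E'
from look import *
s=look("pics/l22.png",(280,245))
E
```

```text
[480.8  49.7  38.6   1.3  -1.2   3.2] 0.512 t 38.8
```

View pics/l22.png

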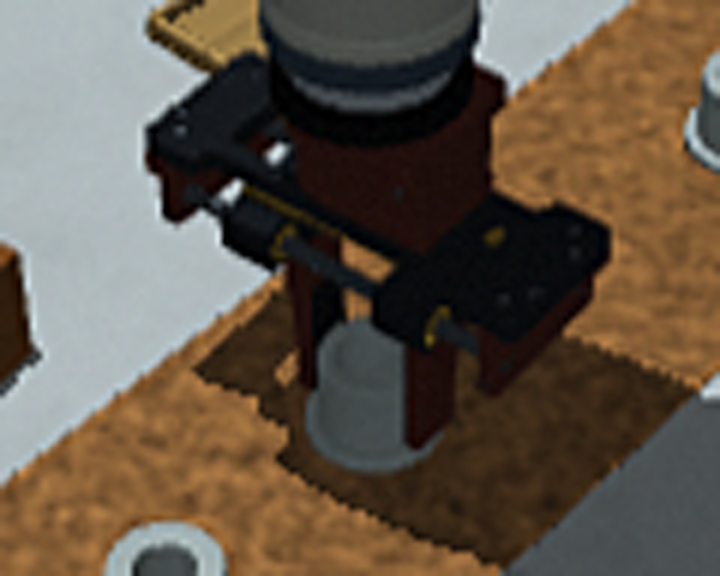

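Call:
carry_out --motion '[{"hand": 1, "translation": [-0.02, 0, 0], "rotation": [0, 0, 0]}, {"hand": 1, "translation": [-0.055, 0, 0], "rotation": [0, 0, 0]}, {"hand": 1, "translation": [-0.06, 0.02, 0.018], "rotation": [0, 0, 0]}, {"hand": 1, "translation": [-0.06, 0.05, 0.046], "rotation": [0, 0, 0]}, {"hand": 1, "translation": [-0.06, 0.08, 0.0735], "rotation": [0, 0, 0]}, {"hand": 1, "translation": [-0.06, 0.11, 0.101], "rotation": [0, 0, 0]}, {"hand": 1, "translation": [-0.06, 0.14, 0.1287], "rotation": [0, 0, 0]}, {"hand": 1, "translation": [-0.06, 0.17, 0.156], "rotation": [0, 0, 0]}, {"hand": 1, "translation": [-0.06, 0.1877, 0.1725], "rotation": [0, 0, 0]}, {"hand": 1, "translation": [-0.06, 0.1877, 0.1725], "rotation": [0, 0, 0]}, {"hand": 1, "translation": [-0.04, 0.1877, 0.1725], "rotation": [0, 0, 0]}, {"hand": 1, "translation": [-0.03, 0.1877, 0.1725], "rotation": [0, 0, 0]}, {"hand": 1, "translation": [-0.03, 0.1877, 0.1725], "rotation": [0, 0, 0]}]'

```text
t: 40.05
tool_pos: [665.6, -121.8, 65.9]
eef_rot: [[-0.006, 1.0, 0.0], [0.001, 0.0, -1.0], [-1.0, -0.006, -0.001]]
ft_force: [-0.2, -0.1, -2.9]
grip_width: 0.513
```

```bash
python3 - <<'E'
from look import *
s=look("pics/l23.png",(285,190))
E
```

```text
[ 6.666e+02 -1.220e+02  6.710e+01  1.000e-01  2.000e-01 -2.700e+00] 0.517 t 40.1
```

View pics/l23.png

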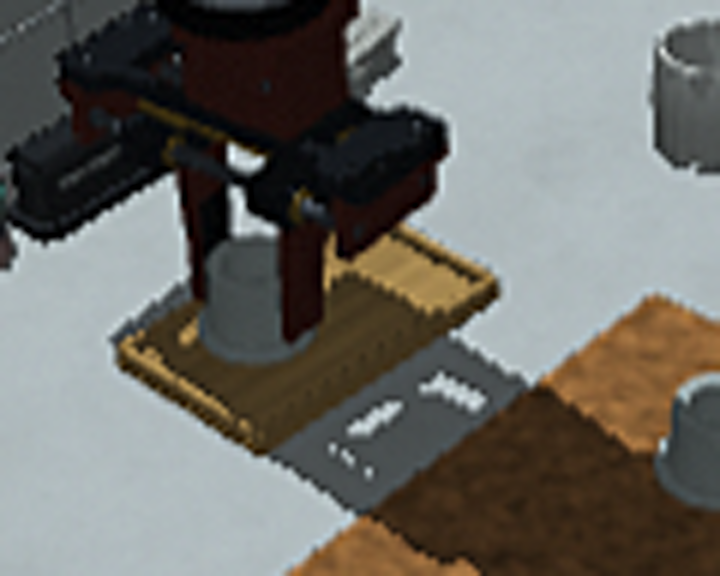

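Call:
carry_out --motion '[{"hand": 1, "translation": [0.01, 0, 0], "rotation": [0, 0, 0]}, {"hand": 1, "translation": [0.018, 0, 0], "rotation": [0, 0, 0]}, {"hand": 1, "translation": [0.023, 0, 0], "rotation": [0, 0, 0]}, {"hand": 1, "translation": [0.026, 0, 0], "rotation": [0, 0, 0]}, {"hand": 1, "translation": [0.027, 0, 0], "rotation": [0, 0, 0]}, {"hand": 1, "translation": [0.027, 0, 0], "rotation": [0, 0, 0]}, {"hand": 1, "translation": [0.027, 0, 0], "rotation": [0, 0, 0]}]'

```text
t: 40.8
tool_pos: [668.5, -122.8, 41.7]
eef_rot: [[0.0, 1.0, -0.0], [-0.0, -0.0, -1.0], [-1.0, 0.0, 0.0]]
ft_force: [-0.2, 1.0, -2.8]
grip_width: 0.517
```

Bottom is about 1 mm above the tray floor. Lowering the last millimetre and opening.

Call:
carry_out --motion '[{"hand": 1, "translation": [0.001, 0, 0], "rotation": [0, 0, 0]}, {"hand": 1, "translation": [0.001, 0, 0], "rotation": [0, 0, 0]}, {"hand": 0.35, "translation": [0.001, 0, 0], "rotation": [0, 0, 0]}, {"hand": 0.3, "translation": [0.001, 0, 0], "rotation": [0, 0, 0]}, {"hand": 0.3, "translation": [0.001, 0, 0], "rotation": [0, 0, 0]}, {"hand": 0.3, "translation": [0.001, 0, 0], "rotation": [0, 0, 0]}, {"hand": 0.3, "translation": [-0.03, 0, 0], "rotation": [0, 0, 0]}, {"hand": 0.3, "translation": [-0.07, 0, 0], "rotation": [0, 0, 0]}, {"hand": 0, "translation": [-0.11, 0, 0], "rotation": [0, 0, 0]}, {"hand": 0, "translation": [-0.11, -0.2183, 0.0703], "rotation": [0, 0, 0]}, {"hand": 0, "translation": [-0.11, -0.2183, 0.0703], "rotation": [0, 0, 0]}, {"hand": 0, "translation": [-0.11, -0.2183, 0.0703], "rotation": [0, 0, 0]}, {"hand": 0, "translation": [-0.11, -0.2183, 0.0703], "rotation": [0, 0, 0]}, {"hand": 0, "translation": [-0.11, -0.2183, 0.0703], "rotation": [0, 0, 0]}, {"hand": 0, "translation": [-0.11, -0.2183, 0.0703], "rotation": [0, 0, 0]}, {"hand": 0, "translation": [-0.11, -0.2183, 0.0703], "rotation": [0, 0, 0]}, {"hand": 0, "translation": [-0.11, -0.2183, 0.0703], "rotation": [0, 0, 0]}]'

```text
t: 42.5
tool_pos: [451.4, -193.2, 151.8]
eef_rot: [[0.002, 1.0, 0.0], [-0.001, 0.0, -1.0], [-1.0, 0.002, 0.001]]
ft_force: [-0.1, -0.4, 0.6]
grip_width: 1.002
```

```bash
python3 - <<'E'
from look import *
s=look("pics/l24.png",(305,195))
for uv in((247,297),(345,214)): print(fitbush("scene",s,uv))
E
```

```text
[ 4.514e+02 -1.930e+02  1.517e+02 -3.000e-01  0.000e+00  7.000e-01] 1.003 t 42.5
(array([494.14900052, 138.23909987]), np.float64(3.285921315645404))
(array([ 448.49404906, -193.94276571]), np.float64(42.95185788880216))
```

View pics/l24.png

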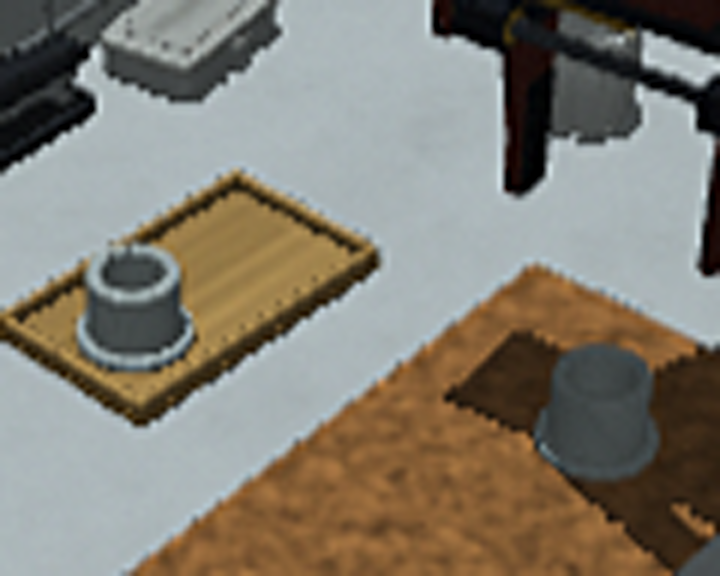

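```bash
python3 - <<'E'
from look import *
s=camera("scene");cv2.imwrite("pics/f25.png",s)
print(spot_in("scene","bushing_1"))
E
```

```text
[{'uv': [347.6, 218.9], 'score': 0.83}, {'uv': [247.5, 369.3], 'score': 0.79}, {'uv': [255.5, 283.6], 'score': 0.74}, {'uv': [305.4, 327.8], 'score': 0.65}, {'uv': [265.1, 199.9], 'score': 0.57}]
```

View pics/f25.png

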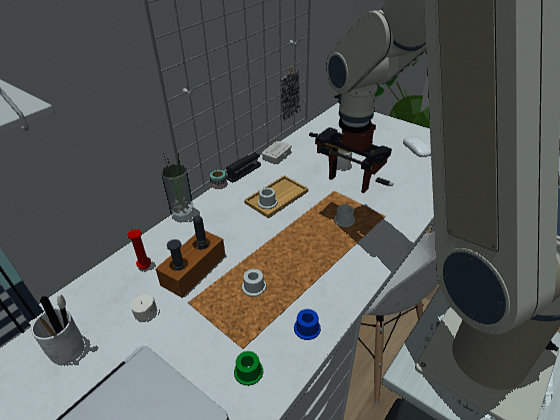

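Bushing 1 was knocked aside, to scene (254,282). It still stands upright on the mat and has already been tested sound, so I'm leaving it. Bushing 2 stands in the tray. Picking up bushing 4.

Call:
carry_out --motion '[{"hand": 0, "translation": [0.04, 0, 0], "rotation": [0, 0, 0]}, {"hand": 0, "translation": [0.08, 0, 0], "rotation": [0, 0, 0]}, {"hand": 0, "translation": [0.1, 0, 0], "rotation": [0, 0, 0]}, {"hand": 0, "translation": [0.11, 0, 0], "rotation": [0, 0, 0]}, {"hand": 0, "translation": [0.1125, 0, 0], "rotation": [0, 0, 0]}, {"hand": 0, "translation": [0.1125, 0, 0], "rotation": [0, 0, 0]}, {"hand": 1, "translation": [0.1125, 0, 0], "rotation": [0, 0, 0]}, {"hand": 1, "translation": [0.1125, 0, 0], "rotation": [0, 0, 0]}, {"hand": 1, "translation": [0.1125, 0, 0], "rotation": [0, 0, 0]}, {"hand": 1, "translation": [0.1125, 0, 0], "rotation": [0, 0, 0]}, {"hand": 1, "translation": [0.1125, 0, 0], "rotation": [0, 0, 0]}, {"hand": 1, "translation": [0.1125, 0, 0], "rotation": [0, 0, 0]}, {"hand": 1, "translation": [0.1125, 0, 0], "rotation": [0, 0, 0]}, {"hand": 1, "translation": [0.1125, 0, 0], "rotation": [0, 0, 0]}]'

```text
t: 44.05
tool_pos: [450.2, -193.2, 39.2]
eef_rot: [[0.0, 1.0, -0.0], [-0.0, -0.0, -1.0], [-1.0, 0.0, 0.0]]
ft_force: [0.7, -0.0, 4.5]
grip_width: 0.53
```

Call:
carry_out --motion '[{"hand": 1, "translation": [-0.02, 0, 0], "rotation": [0, 0, 0]}, {"hand": 1, "translation": [-0.055, 0, 0], "rotation": [0, 0, 0]}, {"hand": 1, "translation": [-0.06, 0.02, 0.001], "rotation": [0, 0, 0]}, {"hand": 1, "translation": [-0.06, 0.055, 0.0025], "rotation": [0, 0, 0]}, {"hand": 1, "translation": [-0.06, 0.09, 0.004], "rotation": [0, 0, 0]}, {"hand": 1, "translation": [-0.06, 0.125, 0.0055], "rotation": [0, 0, 0]}, {"hand": 1, "translation": [-0.06, 0.16, 0.007], "rotation": [0, 0, 0]}, {"hand": 1, "translation": [-0.06, 0.19, 0.0085], "rotation": [0, 0, 0]}, {"hand": 1, "translation": [-0.06, 0.2103, 0.0091], "rotation": [0, 0, 0]}, {"hand": 1, "translation": [-0.06, 0.2103, 0.0091], "rotation": [0, 0, 0]}, {"hand": 1, "translation": [-0.04, 0.2103, 0.0091], "rotation": [0, 0, 0]}, {"hand": 1, "translation": [-0.03, 0.2103, 0.0091], "rotation": [0, 0, 0]}, {"hand": 1, "translation": [-0.03, 0.2103, 0.0091], "rotation": [0, 0, 0]}]'

```text
t: 45.35
tool_pos: [657.5, -201.5, 66.4]
eef_rot: [[-0.006, 1.0, -0.0], [0.002, -0.0, -1.0], [-1.0, -0.006, -0.002]]
ft_force: [-0.6, 1.0, -2.9]
grip_width: 0.521
```

```bash
python3 - <<'E'
from look import *
s=look("pics/l26.png",(285,190))
E
```

```text
[ 6.585e+02 -2.018e+02  6.760e+01  8.000e-01  2.000e-01 -3.700e+00] 0.525 t 45.4
```

View pics/l26.png

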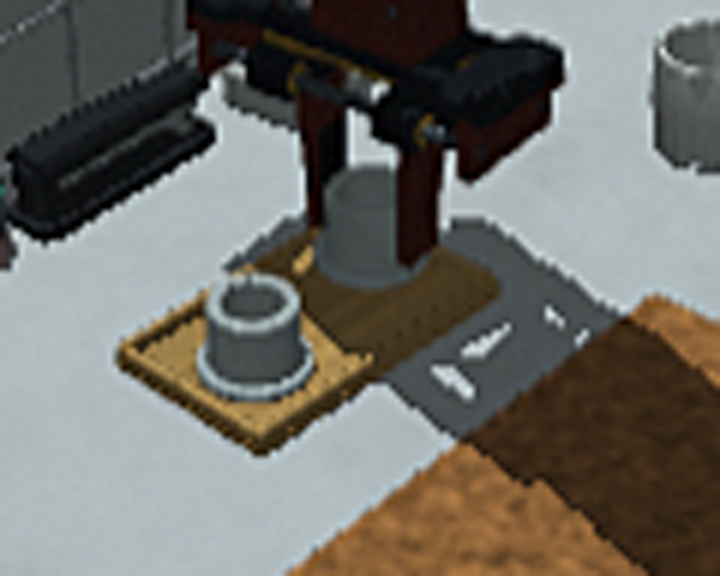

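Call:
carry_out --motion '[{"hand": 1, "translation": [0.01, 0, 0], "rotation": [0, 0, 0]}, {"hand": 1, "translation": [0.018, 0, 0], "rotation": [0, 0, 0]}, {"hand": 1, "translation": [0.023, 0, 0], "rotation": [0, 0, 0]}, {"hand": 1, "translation": [0.026, 0, 0], "rotation": [0, 0, 0]}, {"hand": 1, "translation": [0.027, 0, 0], "rotation": [0, 0, 0]}, {"hand": 1, "translation": [0.027, 0, 0], "rotation": [0, 0, 0]}, {"hand": 1, "translation": [0.027, 0, 0], "rotation": [0, 0, 0]}]'

```text
t: 46.1
tool_pos: [660.4, -202.2, 42.2]
eef_rot: [[0.0, 1.0, -0.0], [-0.0, -0.0, -1.0], [-1.0, 0.0, 0.0]]
ft_force: [0.3, -0.4, -3.8]
grip_width: 0.524
```

Call:
carry_out --motion '[{"hand": 1, "translation": [0.001, 0, 0], "rotation": [0, 0, 0]}, {"hand": 1, "translation": [0.001, 0, 0], "rotation": [0, 0, 0]}, {"hand": 0.35, "translation": [0.001, 0, 0], "rotation": [0, 0, 0]}, {"hand": 0.3, "translation": [0.001, 0, 0], "rotation": [0, 0, 0]}, {"hand": 0.3, "translation": [0.001, 0, 0], "rotation": [0, 0, 0]}, {"hand": 0.3, "translation": [0.001, 0, 0], "rotation": [0, 0, 0]}, {"hand": 0.3, "translation": [-0.03, 0, 0], "rotation": [0, 0, 0]}, {"hand": 0.3, "translation": [-0.07, 0, 0], "rotation": [0, 0, 0]}, {"hand": 0, "translation": [-0.12, 0, 0], "rotation": [0, 0, 0]}, {"hand": 0, "translation": [-0.17, 0, 0], "rotation": [0, 0, 0]}, {"hand": 0, "translation": [-0.2, -0.2, 0.2], "rotation": [0, 0, 0]}, {"hand": 0, "translation": [-0.2, -0.2, 0.2], "rotation": [0, 0, 0]}, {"hand": 0, "translation": [-0.2, -0.2, 0.2], "rotation": [0, 0, 0]}, {"hand": 0, "translation": [-0.2, -0.2, 0.2], "rotation": [0, 0, 0]}, {"hand": 0, "translation": [-0.2, -0.2, 0.2], "rotation": [0, 0, 0]}, {"hand": 0, "translation": [-0.2, -0.2, 0.2], "rotation": [0, 0, 0]}, {"hand": 0, "translation": [-0.2, -0.2, 0.2], "rotation": [0, 0, 0]}, {"hand": 0, "translation": [-0.2, -0.2, 0.2], "rotation": [0, 0, 0]}, {"hand": 0, "translation": [-0.2, -0.2, 0.2], "rotation": [0, 0, 0]}]'

```text
t: 48.0
tool_pos: [460.9, -401.4, 241.9]
eef_rot: [[0.0, 1.0, 0.001], [0.0, 0.001, -1.0], [-1.0, 0.0, -0.0]]
ft_force: [0.5, 0.5, 1.0]
grip_width: 1.001
```

```bash
python3 - <<'E'
from look import *
s=look("pics/l27.png",(285,190)); t=camera("top")
cv2.imwrite("pics/f27.png",s);cv2.imwrite("pics/f27t.png",cv2.resize(t[90:310,110:450],None,fx=2.3,fy=2.3,interpolation=cv2.INTER_CUBIC))
print(state()["tool_pos"],fitbush("scene",s,(254,282)))
E
```

```text
[ 4.611e+02 -4.012e+02  2.418e+02 -1.000e-01  1.000e-01 -2.000e-01] 1.001 t 48.0
[ 461.12757724 -401.12191443  241.73071433] (array([493.73088779, 139.33532762]), np.float64(12.559725842853817))
```

View pics/f27.png

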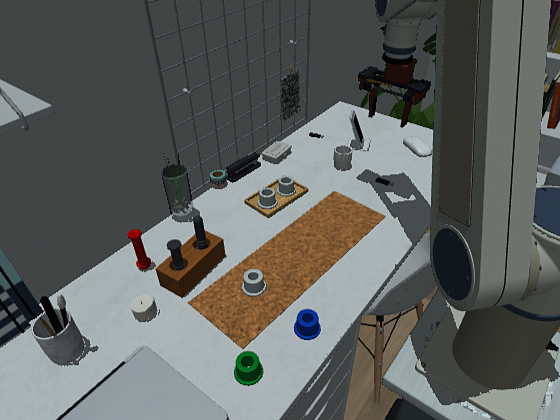

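View pics/f27t.png

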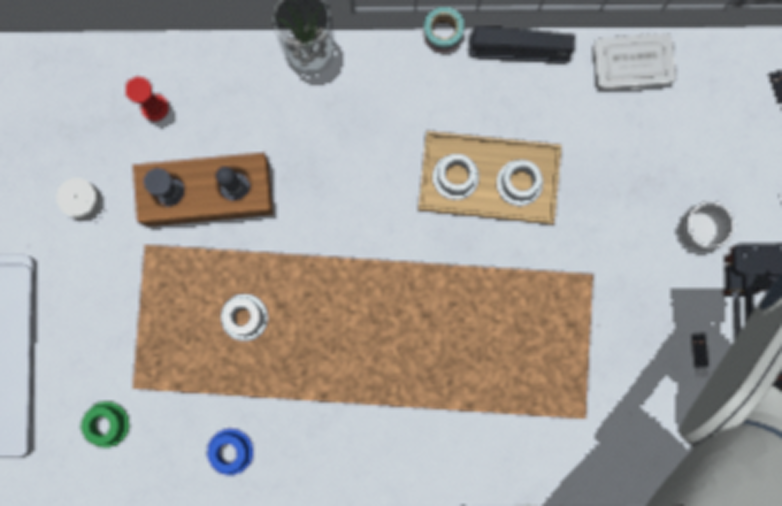

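Both rejects stand flat in the tray, at (456,176) and (519,182) in the top crop. The sound bushing stands on the mat at (243,317), and both gauges are in their cups. Handing in.

```bash
python3 -c "
from workcell import *
print(job_done(), state()['t'])"
```

```text
the job is handed in; nothing more can be done
the job is handed in; nothing more can be done
```

The job is done and handed in at about 48 s: bushings 2 and 4 are in the reject tray, and bushing 1 is left on the mat as sound. Place 3 on the mat was empty.

- **Go gauge:** it went fully home in bushings 1, 2 and 4 in that order, with the collar on the rim under about 11 N. Each try was held for at least half a second, and the gauge went back in its cup.
- **No-go gauge:** bushing 1 refused it at the mouth under about 10 N. Bushings 2 and 4 let it in to the collar. It went back in the other cup.
- **Last look:** the final pictures from both cameras show both rejects upright inside the tray, bushing 1 upright on the mat, and both gauges upright in their cups. The look-alikes and other things on the desk appear undisturbed.

**What went differently:**
- My first grip on the no-go gauge closed on its 32 mm disc instead of the handle. I regripped squarely on the disc and did the tries that way; in the pictures the gauge hung upright.
- After both gauges were done, bushing 1 was knocked about 5 cm aside while the robot was away from it. It stayed upright on the mat, so I left it there.
- The two cameras differed by about 2–3 mm, and I corrected for this. The go gauge's position when seated matched the corrected values.

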